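# Turn ground end covers in the flip nest and fit them to their housings

### The job

The freshly ground end covers (two or three of them) lie spigot up on the bench; fit each one, spigot down and plate flat on the rim, to the housing of its own shape and size. Lay the flip nest's leaf fully open first, then turn every cover over by laying it spigot up in the leaf and swinging the leaf shut over the bed (never turn a cover over with the gripper), two at a time at most. Finish with the leaf laid fully open again, and leave the oil can, the belt roll and the file alone.

Things in the scene. Friction and masses are not known exactly. Their poses are not given: they have to be found in the camera images.
- cover_large_center (a point): large round aluminium end cover (may be absent): a round plate 62 mm across, 10 mm thick, with a solid spigot 44 mm across, 14 mm high, on one face. Point: on its axis, half-way up, 12 mm from the flat outer face, 2 mm from the plate's spigot side. z points from the flat face to the spigot: up at the start (flat face on the bench), down once turned.
- cover_small_center (a point): small round aluminium end cover (may be absent): a round plate 52 mm across, 10 mm thick, with a solid spigot 34 mm across, 14 mm high, on one face. Point: on its axis, half-way up, 12 mm from the flat outer face, 2 mm from the plate's spigot side. z points from the flat face to the spigot: up at the start (flat face on the bench), down once turned.
- cover_square_center (a point): square aluminium end cover (may be absent): a square plate 54 x 54 mm, 10 mm thick, with a solid spigot 38 x 38 mm (square), 14 mm high, on one face. Point: on its axis, half-way up, 12 mm from the flat outer face, 2 mm from the plate's spigot side. z points from the flat face to the spigot: up at the start (flat face on the bench), down once turned. x, y square to its sides.
- housing_large_mouth (a point): grey large round housing of the large round cover, loose on the bench: a cup 34 mm high, 60 mm across outside, its opening 50 mm across, over 20 mm deep. Point: centre of the mouth, level with the rim; z up. The spigot enters with 3 mm to spare on each side and the plate lies on the rim (cover's point then 2 mm below this point).
- housing_small_mouth (a point): grey small round housing of the small round cover, loose on the bench: a cup 34 mm high, 50 mm across outside, its opening 40 mm across, over 20 mm deep. Point: centre of the mouth, level with the rim; z up. The spigot enters with 3 mm to spare on each side and the plate lies on the rim (cover's point then 2 mm below this point).
- housing_square_mouth (a point): grey square housing of the square cover, loose on the bench: a cup 34 mm high, 52 x 52 mm outside, its opening 44 x 44 mm (square, same directions as its x and y axes), over 20 mm deep. Point: centre of the mouth, level with the rim; z up. The spigot enters with 3 mm to spare on each side and the plate lies on the rim (cover's point then 2 mm below this point).
- hinge (a point): flip nest, a dark cast base fixed on the bench, 196 x 196 mm. Point: middle of its hinge axis, 55 mm above the bench. y along the hinge, x from the leaf's side (near the robot) to the bed (far side), z up. Floors of the bed and of the open leaf: 36 mm above the bench. Bed lips 8 mm high; leaf's hinge-side wall 15 mm, other leaf walls 9 mm. Hinge posts at y = +-102 mm rise to 63 mm.
- leaf (a joint): angle of the leaf, an aluminium tray: 0 = open, flat on the near side; 1.57 = upright; 3.14 = shut over the bed (38 mm between the floors). Stiff hinge: stays where it is left; takes up to about 6 N at the bar. Starts partly raised. Covers laid spigot up in it tip over spigot down on to the bed as it is swung shut, and stay there when it is swung back.
- handle_bar (a point): middle of the leaf's handle, a round steel bar 10 mm thick, 80 mm clear length, parallel to the hinge, 130 mm out from the hinge axis, 22 mm below it with the leaf open (22 mm above it when shut); 38 mm from the leaf's edge. Can be pinched from above at every angle and turns between the fingers. Axes turn with the leaf (the nest's when open).
- leaf_pocket_left (a point): middle of the floor of one of the leaf's two pockets, each 76 mm (x) by 68 mm (y); 50 mm from the hinge axis at nest y = +52 mm; moves with the leaf. Takes one cover of any kind.
- leaf_pocket_right (a point): middle of the floor of one of the leaf's two pockets, each 76 mm (x) by 68 mm (y); 50 mm from the hinge axis at nest y = -52 mm; moves with the leaf. Takes one cover of any kind.
- bed_pocket_left (a point): middle of the floor of one of the two shallow pockets of the fixed bed (81 mm in x, 60 mm in y), 51.5 mm from the hinge axis at nest y = +52 mm, where the cover from the leaf pocket of that side comes to lie, mostly nearer the hinge; a turned cover's plate is 14 to 24 mm above this floor.
- bed_pocket_right (a point): middle of the floor of one of the two shallow pockets of the fixed bed (81 mm in x, 60 mm in y), 51.5 mm from the hinge axis at nest y = -52 mm, where the cover from the leaf pocket of that side comes to lie, mostly nearer the hinge; a turned cover's plate is 14 to 24 mm above this floor.
- oil_can: bystander: grey can 60 mm across, 100 mm high; origin under its centre
- belt_roll: bystander: roll of grinding belt, a ring 90 mm across and 50 mm high; origin under its centre
- file_tool: bystander: file with a wooden handle, about 260 mm long; origin near its middle on the bench
Things that resemble listed ones, but are neither listed nor needed, are in the scene too. Leave any purple or yellow look-alike of the part that bears cover_small_center alone.

How it is judged (in metres and radians):
On the way, in this order (a step that is already met when the one before it is completed fails the run):
1. the leaf is laid fully open (value of joint leaf below 0.1 rad), for 0.2 s.
2. a cover lies spigot up in the open leaf (value of joint leaf below 0.15 rad and ((x of cover_large_center in the frame of hinge between -0.09 and -0.015 m and y of cover_large_center in the frame of hinge between -0.1 and 0.1 m and z of cover_large_center in the frame of hinge below 0.012 m and angle between cover_large_center's own z axis and vertical below 0.2 rad) or (x of cover_small_center in the frame of hinge between -0.09 and -0.015 m and y of cover_small_center in the frame of hinge between -0.1 and 0.1 m and z of cover_small_center in the frame of hinge below 0.012 m and angle between cover_small_center's own z axis and vertical below 0.2 rad) or (x of cover_square_center in the frame of hinge between -0.09 and -0.015 m and y of cover_square_center in the frame of hinge between -0.1 and 0.1 m and z of cover_square_center in the frame of hinge below 0.012 m and angle between cover_square_center's own z axis and vertical below 0.2 rad))), for 0.2 s.
3. the leaf is shut over the bed with a turned cover, spigot down, in the bed (value of joint leaf above 2.95 rad and ((x of cover_large_center in the frame of hinge between 0.01 and 0.1 m and y of cover_large_center in the frame of hinge between -0.1 and 0.1 m and z of cover_large_center in the frame of hinge below 0.012 m and angle between cover_large_center's own z axis and vertical above 2.9 rad) or (x of cover_small_center in the frame of hinge between 0.01 and 0.1 m and y of cover_small_center in the frame of hinge between -0.1 and 0.1 m and z of cover_small_center in the frame of hinge below 0.012 m and angle between cover_small_center's own z axis and vertical above 2.9 rad) or (x of cover_square_center in the frame of hinge between 0.01 and 0.1 m and y of cover_square_center in the frame of hinge between -0.1 and 0.1 m and z of cover_square_center in the frame of hinge below 0.012 m and angle between cover_square_center's own z axis and vertical above 2.9 rad))), for 0.2 s.
At the end, for the whole second after the job is handed in: Every cover present sits in the housing of its own kind, spigot down (tilted less than 0.09 rad), within 7 mm of the mouth's centre and with its plate on the rim (within 3 mm), the housing upright on the bench (within 0.08 rad), and the leaf lies open (under 0.1 rad) (value of joint leaf below 0.1 rad and horizontal distance between cover_large_center and housing_large_mouth below 0.007 m and z of cover_large_center in the frame of housing_large_mouth between -0.005 and 0.001 m and angle between each of cover_large_center, cover_small_center, cover_square_center's own z axis and vertical above 3.05 rad and angle between each of housing_large_mouth, housing_small_mouth, housing_square_mouth's own z axis and vertical below 0.08 rad and height (world z) of each of housing_large_mouth, housing_small_mouth, housing_square_mouth below 0.04 m and horizontal distance between cover_small_center and housing_small_mouth below 0.007 m and z of cover_small_center in the frame of housing_small_mouth between -0.005 and 0.001 m and horizontal distance between cover_square_center and housing_square_mouth below 0.007 m and z of cover_square_center in the frame of housing_square_mouth between -0.005 and 0.001 m); the robot touches nothing.
It fails at once if a cover is turned over by the gripper instead of by the nest (pressed by the fingers while standing on edge) ((angle between cover_large_center's own z axis and vertical between 1.42 and 1.72 rad and contact force between the fingers and cover_large above 4 N) or (angle between cover_small_center's own z axis and vertical between 1.42 and 1.72 rad and contact force between the fingers and cover_small above 4 N) or (angle between cover_square_center's own z axis and vertical between 1.42 and 1.72 rad and contact force between the fingers and cover_square above 4 N)).
It fails at once if the oil can, the belt roll or the file is moved more than 3 cm (distance of any of oil_can, belt_roll, file_tool from where it was at the start of the episode above 0.03 m).
It fails at once if a housing is knocked over (angle between any of housing_large_mouth, housing_small_mouth, housing_square_mouth's own z axis and vertical above 0.8 rad).
Of cover_large, cover_small, cover_square only 2 to 3 are there at a start; the rules pass over those that are not, and their reading is None.
At some moment in a run one of housing_large, housing_small, housing_square may be knocked a few centimetres aside while the robot is not near it.
Once in a run the grip may slacken for a moment while it holds something.
It also fails if it takes over 210 s, if anything falls off the work surface, if the arm or the gripper's body presses on something with over 40 N, if the wrist force passes 120 N, or if a joint passes its speed limit or range.

### The arm

A 6-joint arm with a two-finger parallel gripper is mounted at the origin on the work surface. World frame = base frame: x ahead of the robot, y to its left, z up, the work surface at z = 0. Lengths are in mm, angles in rad, forces in N, time in s.
With the tool pointing down it reaches from about 350 to 775 mm from the base axis. Payload 7.3 kg.
Tool frame: the origin (TCP) lies midway between the tips of the shut fingers; the grasp point (between the pads) lies 19 mm behind it; z points along the fingers, y is the line along which they close (so a half turn about z gives the same grasp; the last joint's range is limited). The gripper opens to 92 mm and grips with 3 to 60 N. Pads are 19 mm wide; open, the fingers measure 130 mm over their backs; the gripper's body (75 mm by 190 mm) begins 47 mm behind the grasp point.
Start: joints at [-1.357, 0.342, 1.524, -0, 1.275, -0.146], TCP at [184.869, -491.397, 193.741] pointing down, gripper open.
Joint ranges: [-2.53, 2.53], [-0.77, 2.02], [0.04, 2.7], [-1, 4.14], [0.28, 2.66], [-3.11, 3.11]. Speed limits (rad/s): [2.57, 2.57, 3.14, 3.14, 3.14, 3.14].

### API

Orientations are given as [roll, pitch, yaw] about the fixed x, y, z axes, in that order (R = Rz(yaw) Ry(pitch) Rx(roll)).
In Python, from plant import bot gives the robot as it stands. The module is installed in compiled form; this text tells all that it offers.
- The arm moves only by the shell command python3 -m crank 'ROWS' [OPENING]. ROWS is JSON, a list of rows, each a list of 6 numbers: the shift along the tool's x, y, z in m, then the turn, a rotation vector about the tool's x, y, z in rad. In form: [[dx, dy, dz, wx, wy, wz], ...]. A call has 1 to 5 rows; each row shifts and turns the commanded pose from where the row before left it, along the tool's axes as they then stand; what a row does not reach is not made up. A row lasts 1/8 s, in which the tool goes at most 62.5 mm and 10.7 degrees, less where a joint would pass 70% of its speed; a pose out of reach is approached as far as the arm can. A call is refused whole if a number of a shift passes 0.0625 or a number of a turn 0.188, either way. A call with a gripper value outside its range is refused whole. OPENING is the opening in per cent of the stroke, from 0 (shut) to 100 (fully open), set as the call begins (- or left out, the last holds). The fingers move at their own pace and stop on an object; the grip force is fixed at half the most. Time passes only in rows, so rows that do not move let the fingers close. It gives the time, the measured TCP pose, the force, the opening and the grip force at its end, in the units of the state.
- bot.get_obs(): the state, without advancing time (a new reading comes with each control period).
- bot.capture(name): name is "scene" or "top" or "wrist"; returns a dict with "color" (384x512x3 uint8, blue, green, red), "fov_y" (degrees; the focal length in pixels is half the picture's height over the tangent of half this angle, whatever the lens; pixels are square), "cx", "cy" (the principal point, pixels), "k1" (the pictures are not rectified: a ray, as slopes to the right and down, at radius r is drawn at 1 + k1 r^2 times it, then the intrinsics apply), "extrinsics" (4x4, takes a point from world to camera coordinates); the wrist camera has in their place "tool_from_camera" (4x4, takes a point from camera to tool coordinates, whose origin is the TCP and whose axes are the flange's). Camera axes: x right, y up, looking along -z (the intrinsics and any distortion apply to the point x, -y, -z); pixel columns grow to the right and rows downward; lengths in mm; the calibration is good to about 2 mm. A picture is of the moment at which its call begins: read the wrist's pose just before it. There is no depth.
- bot.close_job(): hands the job in; it is judged then, once.
The state is a dict: "time": time; "joint_positions": joint angles; "dq": joint speeds; "tau": joint torques, N m; "tool_pos": TCP position; "tcp_rot": TCP orientation; "contact_force": force on the tool from outside, world axes, zero at the start; "moment": the same for the moment, N m; "grip_width": finger opening in mm; "finger_force": force on a finger pad.
Only numpy, scipy, OpenCV 4.12 (cv2) and the standard library are available. Lean on these libraries where they do the work, as an engineer would, in place of code of your own. Each camera call takes 0.05 s, during which the arm holds its last target. There are 200 camera calls.

## Working session

There is one attempt and no reset: what is moved stays moved. The work goes in short steps, Python scripts to look and compute and a shell command to move; the robot and the scene stay as the last step left them, time stands still between calls to the robot, and variables do not carry over. Pictures are saved under pics/ and viewed, at most 14 in all, crops included, and the job is handed in when it is done.

```bash
ls; mkdir -p pics; cat > h.py <<'E'
import numpy as np, cv2
from plant import bot
from scipy.spatial.transform import Rotation as Ro
def T_tool():
    o=bot.get_obs(); T=np.eye(4); T[:3,:3]=Ro.from_euler('xyz',o['tcp_rot']).as_matrix(); T[:3,3]=o['tool_pos']; return T
def shot(n,png=None):
    T=T_tool(); c=bot.capture(n)
    c['wc']=T@np.array(c['tool_from_camera']) if n=='wrist' else np.linalg.inv(np.array(c['extrinsics']))
    c['f']=192/np.tan(np.radians(c['fov_y'])/2)
    if png: cv2.imwrite('pics/'+png,c['color'])
    return c
def K(c): return np.array([[c['f'],0,c['cx']],[0,c['f'],c['cy']],[0,0,1.]])
def ray(c,uv):
    p=cv2.undistortPoints(np.array(uv,float).reshape(-1,1,2),K(c),np.array([c['k1'],0,0,0.])).reshape(-1,2)
    d=np.c_[p[:,0],-p[:,1],-np.ones(len(p))]@c['wc'][:3,:3].T
    return c['wc'][:3,3],d
def onplane(c,uv,z):
    o,d=ray(c,uv); return o+d*((z-o[2])/d[:,2])[:,None]
def proj(c,P):
    P=np.atleast_2d(P); q=(P-c['wc'][:3,3])@c['wc'][:3,:3]; q=np.c_[q[:,0],-q[:,1],-q[:,2]]
    return cv2.projectPoints(q,np.zeros(3),np.zeros(3),K(c),np.array([c['k1'],0,0,0.]))[0].reshape(-1,2)
E
python3 - <<'E'
from h import *
for n in('scene','top','wrist'):
    c=shot(n,n+'0.png'); print(n,c['fov_y'],c['cx'],c['cy'],c['k1']); print(c['wc'].round(2))
    if n=='wrist': print(np.array(c['tool_from_camera']).round(3))
print(bot.get_obs())
E
```

```text
pics
scene 55.05945788718391 245.9605642207536 191.70434168836323 -0.0377125864722896
[[-8.8000e-01 -3.7000e-01  3.0000e-01  8.8914e+02]
 [ 4.8000e-01 -7.0000e-01  5.3000e-01  4.9317e+02]
 [ 1.0000e-02  6.1000e-01  8.0000e-01  8.2926e+02]
 [ 0.0000e+00  0.0000e+00  0.0000e+00  1.0000e+00]]
top 43.25016222527914 248.09565935435757 201.15423184053282 0.05188423428147002
[[ 1.00000e-02  9.90000e-01 -1.30000e-01  4.20550e+02]
 [-1.00000e+00  1.00000e-02  0.00000e+00  4.25000e+00]
 [ 0.00000e+00  1.30000e-01  9.90000e-01  1.60337e+03]
 [ 0.00000e+00  0.00000e+00  0.00000e+00  1.00000e+00]]
wrist 61.1518590037963 255.78981414160035 195.94685990055947 0.03152811545548623
[[ 3.5000e-01  9.0000e-01  2.6000e-01  2.5558e+02]
 [-9.4000e-01  3.4000e-01  1.0000e-01 -4.6476e+02]
 [-0.0000e+00 -2.8000e-01  9.6000e-01  3.8417e+02]
 [ 0.0000e+00  0.0000e+00  0.0000e+00  1.0000e+00]]
[[ 0.00000e+00  9.60000e-01  2.80000e-01  7.55350e+01]
 [ 1.00000e+00 -0.00000e+00  0.00000e+00  1.38000e-01]
 [ 0.00000e+00  2.80000e-01 -9.60000e-01 -1.91053e+02]
 [ 0.00000e+00  0.00000e+00  0.00000e+00  1.00000e+00]]
{'time': 0.15, 'joint_positions': array([-1.35696755e+00,  3.42524806e-01,  1.52476635e+00, -6.84760924e-06,
        1.27538086e+00, -1.45986323e-01]), 'dq': array([-0.00070815, -0.0018854 , -0.00114271, -0.00022069, -0.00188194,
       -0.00031919]), 'tau': array([ 1.54708356e-03, -4.31468153e+01, -2.44354409e+01,  7.18034827e-02,
        5.37146232e-02, -9.20388561e-05]), 'tool_pos': array([ 184.80970551, -491.05366594,  193.23519036]), 'tcp_rot': array([-3.14052382e+00, -1.50533810e-04,  3.59817021e-01]), 'contact_force': array([-0.18588872, -0.28859986, -0.08951372]), 'moment': array([-0.02280203, -0.00368478, -0.01063822]), 'finger_force': 0.0, 'grip_width': 91.73619499134716}
```

View pics/top0.png

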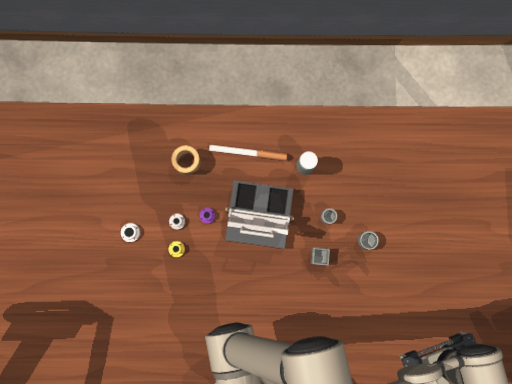

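View pics/scene0.png

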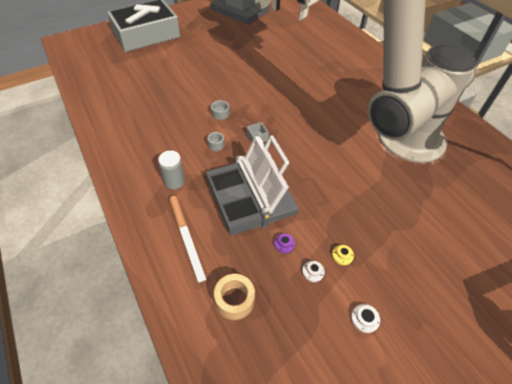

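The top view shows a large white round cover at (130,232) and a small white one at (177,221). The purple (207,215) and yellow (177,249) covers are look-alikes. There is no square cover. The housings are small (329,216), large (369,240) and square (321,256). The nest is at (261,215) with its leaf raised. Next I'll enlarge this area and measure.

```bash
cat > m.py <<'E'
from h import *
c=shot('top'); im=c['color']
crop=im[140:270,110:390]; cv2.imwrite('pics/topcrop.png',cv2.resize(crop,None,fx=2.8,fy=2.8,interpolation=cv2.INTER_CUBIC))
hsv=cv2.cvtColor(im,cv2.COLOR_BGR2HSV)
m=((hsv[...,1]<60)&(hsv[...,2]>60)).astype(np.uint8)
m[:140]=0;m[290:]=0
m=cv2.morphologyEx(m,cv2.MORPH_CLOSE,np.ones((3,3)))
for k in cv2.findContours(m,cv2.RETR_EXTERNAL,cv2.CHAIN_APPROX_NONE)[0]:
    if cv2.contourArea(k)<40: continue
    (u,v),r=cv2.minEnclosingCircle(k); mm=cv2.moments(k); u2,v2=mm['m10']/mm['m00'],mm['m01']/mm['m00']
    print((round(u2,1),round(v2,1)),'r',round(r,1),'A',cv2.contourArea(k),'z10',onplane(c,[[u2,v2]],10)[0].round(),'z34',onplane(c,[[u2,v2]],34)[0].round(),'box',np.round(cv2.minAreaRect(k)[1],0),round(cv2.minAreaRect(k)[2],0))
E
python3 m.py
```

```text
(320.0, 256.0) r 11.4 A 258.5 z10 [ 444. -237.   10.] z34 [ 444. -234.   34.] box [16. 18.] 90.0
(368.0, 240.1) r 10.1 A 275.5 z10 [ 498. -395.   10.] z34 [ 497. -389.   34.] box [18. 20.] 90.0
(130.0, 232.1) r 9.7 A 264.5 z10 [515. 385.  10.] z34 [514. 379.  34.] box [18. 18.] 90.0
(176.7, 221.2) r 8.1 A 180.0 z10 [553. 234.  10.] z34 [551. 230.  34.] box [15. 15.] 90.0
(328.7, 215.9) r 8.1 A 176.5 z10 [ 576. -267.   10.] z34 [ 573. -263.   34.] box [14. 15.] 90.0
(259.0, 214.3) r 41.7 A 3544.5 z10 [579. -37.  10.] z34 [576. -37.  34.] box [66. 60.] 8.0
(306.8, 162.4) r 11.9 A 329.5 z10 [ 755. -196.   10.] z34 [ 750. -193.   34.] box [18. 23.] 45.0
(232.6, 150.1) r 23.8 A 232.5 z10 [794.  53.  10.] z34 [789.  52.  34.] box [48.  6.] 7.0
```

View pics/topcrop.png

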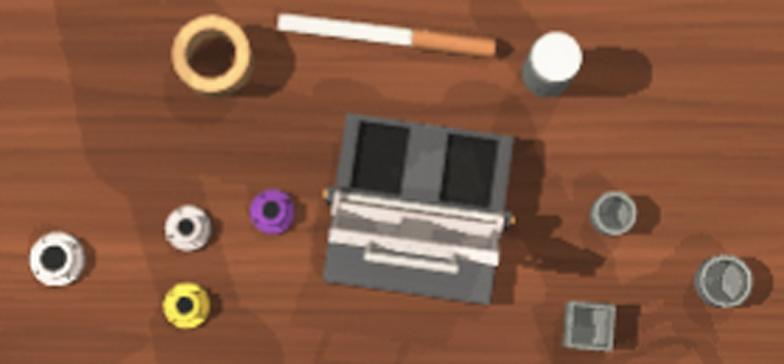

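In the crop the two covers (white ring, dark spigot top) are clear against purple (271,212) and yellow (186,305). Hinge posts are at crop (326,194) and (512,219). The handle bar runs from crop (368,252) to (457,268).

```bash
cat > m2.py <<'E'
from h import *
from scipy.optimize import brentq
c=shot('top'); f=lambda u,v:[110+u/2.8,140+v/2.8]
P=onplane(c,[f(326,194),f(512,219)],60); print('posts',P.round(),np.linalg.norm(P[0]-P[1]))
h=P.mean(0); h[2]=55; y=(P[0]-P[1])/np.linalg.norm(P[0]-P[1]); x=np.array([y[1],-y[0],0]); print('hinge',h,'yaw',np.arctan2(x[1],x[0]))
uv=[f(412,258)]
def g(z):
    q=onplane(c,uv,z)[0]-h; return np.hypot(q@x,q[2])-131.8
zz=np.linspace(50,190,29); print([round(g(z),0) for z in zz])
s=[i for i in range(28) if g(zz[i])*g(zz[i+1])<0]
for i in s:
    z=brentq(g,zz[i],zz[i+1]); q=onplane(c,uv,z)[0]; d=q-h
    print('bar',q,'loc',d@x,d@y,'leaf ang',np.arctan2(d[2],-(d@x))+np.arctan2(22,130))
    sc=shot('scene'); print('scene px',proj(sc,[q,q+40*y,q-40*y,h]).round())
E
python3 m2.py
```

```text
posts [[ 589.   69.   60.]
 [ 562. -144.   60.]] 214.47136528178876
hinge [575.42430556 -37.80868962  55.        ] yaw -0.12345041454550466
[np.float64(-73.0), np.float64(-73.0), np.float64(-72.0), np.float64(-71.0), np.float64(-70.0), np.float64(-68.0), np.float64(-66.0), np.float64(-64.0), np.float64(-61.0), np.float64(-58.0), np.float64(-55.0), np.float64(-52.0), np.float64(-48.0), np.float64(-45.0), np.float64(-41.0), np.float64(-37.0), np.float64(-33.0), np.float64(-29.0), np.float64(-25.0), np.float64(-21.0), np.float64(-17.0), np.float64(-12.0), np.float64(-8.0), np.float64(-3.0), np.float64(1.0), np.float64(6.0), np.float64(10.0), np.float64(15.0), np.float64(19.0)]
bar [509.69134784 -27.94747892 168.8245916 ] loc -66.44698899981402 1.6919985566932967 leaf ang 1.2100411490695147
scene px [[277. 148.]
 [284. 160.]
 [270. 138.]
 [251. 184.]]
```

```bash
cat >> h.py <<'E'
def to(x,y,z,yaw=None):
    T=T_tool(); cy=Ro.from_matrix(T[:3,:3]).as_euler('xyz')[2]; yaw=cy if yaw is None else yaw
    w=(cy-yaw+np.pi/2)%np.pi-np.pi/2
    e=np.array(bot.get_obs()['tcp_rot']); R=(Ro.from_euler('z',cy-w)*Ro.from_euler('x',np.pi)).as_matrix()
    print('wz %.3f'%w,'then d(tool) mm',(R.T@(np.array([x,y,z])-T[:3,3])).round(1), 'tilt',Ro.from_matrix((Ro.from_matrix(T[:3,:3]).inv()*(Ro.from_euler('z',cy)*Ro.from_euler('x',np.pi))).as_matrix()).as_rotvec().round(4))
E
a='[[0,0,-0.04,0,0,-0.18],[0,0,0,0,0,-0.18],[0,0,0,0,0,-0.18],[0,0,0,0,0,-0.18],[0,0,0,0,0,-0.18]]'
python3 -m crank '[[0,0,-0.04,0,0,-0.18],[0,0,0,0,0,-0.18],[0,0,0,0,0,-0.18],[0,0,0,0,0,-0.18],[0,0,0,0,0,-0.18]]' 25 && python3 -m crank '[[0,0,0,0,0,-0.187],[0.0416,0.0221,0,0,0,0],[0.0416,0.0221,0,0,0,0],[0.0416,0.0221,0,0,0,0],[0.0416,0.0221,0,0,0,0]]' && python3 -m crank '[[0.0416,0.0221,0,0,0,0],[0.0416,0.0221,0,0,0,0],[0.0416,0.0221,0,0,0,0],[0.0416,0.0221,0,0,0,0],[0,0,0,0,0,0]]' && python3 - <<'E'
from h import *
to(510,-28,230,1.447); shot('wrist','w1.png')
E
```

```text
time: 0.92
tool_pos: [184.9, -491.3, 233.6]
tcp_rot: [-3.142, -0.0, 1.266]
contact_force: [1.0, -0.6, -0.0]
grip_width: 46.2
finger_force: 0.0
time: 1.55
tool_pos: [293.8, -335.9, 233.8]
tcp_rot: [3.141, 0.0, 1.446]
contact_force: [0.5, -0.3, 0.4]
grip_width: 23.4
finger_force: 0.0
time: 2.17
tool_pos: [402.6, -180.8, 233.8]
tcp_rot: [3.141, -0.0, 1.451]
contact_force: [0.5, 0.3, 0.4]
grip_width: 23.0
finger_force: 0.0
wz 0.004 then d(tool) mm [164.9  87.7   3.8] tilt [ 0.0004 -0.0004 -0.    ]
```

```bash
python3 -m crank '[[0.041,0.022,0,0,0,0],[0.041,0.022,0,0,0,0],[0.041,0.022,0,0,0,0],[0.041,0.022,0,0,0,0],[0,0,0,0,0,0]]' && python3 - <<'E'
from h import *
to(510,-28,230,1.447); c=shot('wrist','w2.png'); print(proj(c,[[510,-28,169]]))
E
```

```text
time: 2.85
tool_pos: [509.9, -30.4, 233.2]
tcp_rot: [-3.141, -0.0, 1.449]
contact_force: [-0.5, -0.1, -0.4]
grip_width: 22.8
finger_force: 0.0
wz 0.002 then d(tool) mm [ 2.4 -0.2  3.2] tilt [-0.0003 -0.      0.    ]
[[255.64687992 194.32996325]]
```

View pics/w2.png

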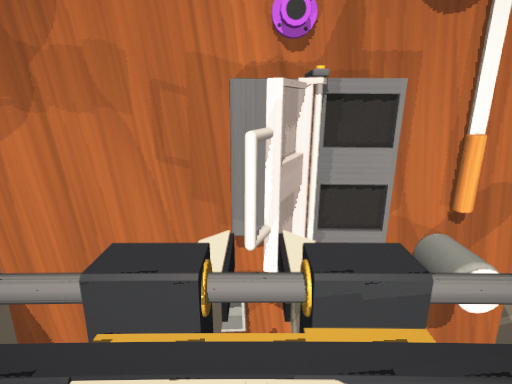

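```bash
python3 - <<'E'
from h import *
c=shot('wrist')
h=np.array([575.4,-37.8,55]);a=-.1235;x=np.array([np.cos(a),np.sin(a),0]);y=np.array([-x[1],x[0],0]);z=np.array([0,0,1.])
for n,q in dict(ul=[-98,98,-19],ur=[98,98,-11],lr=[98,-98,-11],ll=[-98,-98,-19],pin=[0,106,0]).items(): print(n,proj(c,h+q[0]*x+q[1]*y+q[2]*z).round(1))
b=onplane(c,[[251,135],[252,240]],169); print(b.round(1),np.linalg.norm(b[0]-b[1]))
b=onplane(c,[[251,187]],169)[0]; print('rel',(b-h)@x,(b-h)@y)
# triangulate with top
t=shot('top'); o1,d1=ray(c,[[251,187]]);o2,d2=ray(t,[[110+412/2.8,140+258/2.8]])
A=np.c_[d1[0],-d2[0]]; s=np.linalg.lstsq(A,o2-o1,rcond=None)[0]; print(o1+s[0]*d1[0],o2+s[1]*d2[0])
E
```

```text
ul [[228.   77.8]]
ur [[407.   76.7]]
lr [[386.1 241.9]]
ll [[231.6 239. ]]
pin [[319.   68.5]]
[[511.4  18.7 169. ]
 [501.1 -69.  169. ]] 88.3082472590277
rel -70.59833661859672 6.551670840723199
[505.53182374 -25.93615966 156.12362374] [510.45832608 -28.22448897 156.48109208]
```

```bash
python3 -m crank '[[0,-0.004,0.03,0,0,0],[0,0,0.03,0,0,0],[0,0,0.023,0,0,0],[0,0,0,0,0,0]]' && python3 -m crank '[[0,0,0,0,0,0],[0,0,0,0,0,0],[0,0,0,0,0,0],[0,0,0,0,0,0]]' 0
```

```text
time: 3.5
tool_pos: [503.5, -31.9, 149.6]
tcp_rot: [-3.138, 0.0, 1.445]
contact_force: [-0.4, 0.2, 0.4]
grip_width: 22.7
finger_force: 0.0
time: 4.0
tool_pos: [505.3, -30.7, 151.1]
tcp_rot: [3.141, 0.0, 1.447]
contact_force: [-0.2, 0.4, 0.3]
grip_width: 0.5
finger_force: 0.0
```

```bash
python3 - <<'E'
from h import *
c=shot('wrist','w3.png'); s=shot('scene'); cv2.imwrite('pics/s3.png',cv2.resize(s['color'][80:260,180:340],None,fx=3.3,fy=3.3)); print(proj(s,[[505.3,-30.7,151.1]]))
E
```

```text
[[277.3286665  152.02516487]]
```

View pics/s3.png

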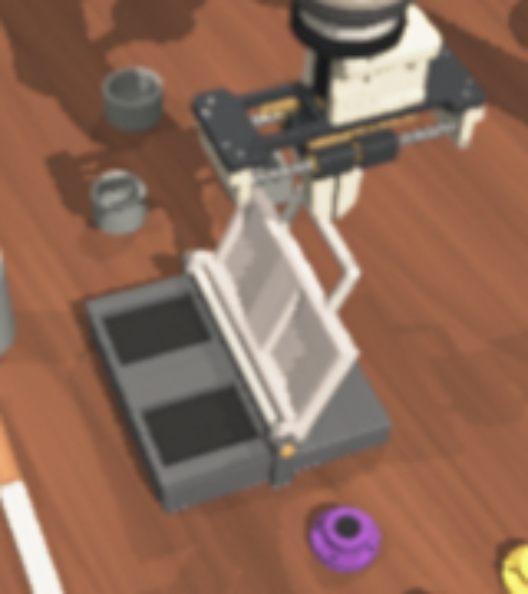

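The scene crop shows the closed finger tips at about (340,215), with the bar's far end at (357,272). The bar appears just below or beside the tips, so I'll look from the wrist.

View pics/w3.png

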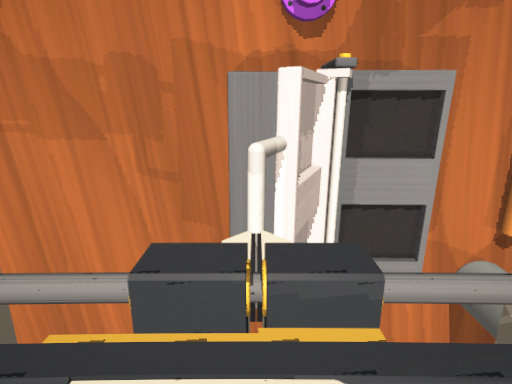

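```bash
python3 - <<'E'
from h import *
# reconstruct w2 camera pose from tool pose
c=shot('wrist'); T2=np.eye(4);T2[:3,:3]=Ro.from_euler('xyz',[-3.141,0,1.449]).as_matrix();T2[:3,3]=[509.9,-30.4,233.2]
d=dict(c); d['wc']=T2@np.array(c['tool_from_camera'])
def tri(p,q):
    o1,d1=ray(c,[p]);o2,d2=ray(d,[q]); s=np.linalg.lstsq(np.c_[d1[0],-d2[0]],o2-o1,rcond=None)[0]; a=o1+s[0]*d1[0];b=o2+s[1]*d2[0]; return ((a+b)/2).round(1),np.linalg.norm(a-b).round(1)
print('elbow',tri((256,148),(251,134)),'pin',tri((345,56),(321,68)), 'leafcorner',tri((279,70),(268,80)))
print('tcp px',proj(c,T_tool()[:3,3]))
im=c['color']; 
for v in(170,190,210): print(im[v,236:285].astype(int).sum(1)//3)
E
```

```text
elbow (array([511.9,  20.5, 167.5]), np.float64(0.8)) pin (array([592.6,  69.9,  48.1]), np.float64(0.9)) leafcorner (array([531.7,  61. , 117.9]), np.float64(0.5))
tcp px [[255.84149304 226.07197681]]
[131 129 130 130 132 131 129 128 126 127 127 134 178 209 223 232 237 240
 242 242 243 243 241 240 236 230 220 203 174 132 125 131 131 130 129 130
 131 130 129 149 192 211 215 252 254 254 254 253 251]
[129 128 129 130 131 130 129 128 126 125 127 142 214 238 246 249 251 252
 252 252 251 251 250 248 244 237 219 195 164 131 127 131 130 129 129 130
 130 130 131 171 250 254 254 254 254 254 253 254 254]
[128 128 128 130 130 130 130 127 126 126 126 142 216 239 246 250 251 252
 252 252 252 251 249 247 240 226 212 187 151 131 129 132 130 129 130 130
 130 128 190 249 253 254 254 254 254 254 254 252 248]
```

```bash
python3 - <<'E'
from h import *
c=shot('wrist'); s=shot('scene'); t=shot('top')
def tri(c,p,d,q):
    o1,d1=ray(c,[p]);o2,d2=ray(d,[q]); k=np.linalg.lstsq(np.c_[d1[0],-d2[0]],o2-o1,rcond=None)[0]; a=o1+k[0]*d1[0];b=o2+k[1]*d2[0]; return ((a+b)/2).round(1),np.linalg.norm(a-b).round(1)
f=lambda u,v:(180+u/3.3,80+v/3.3)
print('elbow',tri(c,(256,148),s,f(355,271)))
print('elbow top',tri(t,(110+368/2.8,140+252/2.8),s,f(355,271)))
print('pin',tri(c,(345,56),s,f(288,450)))
print('corner',tri(c,(279,70),s,f(357,352)))
print('TCP',T_tool()[:3,3],'tip scene ->',onplane(s,[f(338,218)],151))
E
```

```text
elbow (array([510.8,  21.1, 167.3]), np.float64(2.1))
elbow top (array([513.2,  20.7, 168.7]), np.float64(6.3))
pin (array([589.9,  70.8,  53.5]), np.float64(2.7))
corner (array([530. ,  61.2, 127.8]), np.float64(2.1))
TCP [505.07979271 -30.61255192 150.66322248] tip scene -> [[482.68552149 -42.53532412 151.        ]]
```

```bash
python3 - <<'E'
from h import *
c=shot('wrist'); s=shot('scene'); p=T_tool()[:3,3]
for dz in(0,8,12,16,20,25,30): print(dz,proj(c,p+[0,0,dz]).round(1)[0],proj(s,p+[0,0,dz]).round(1)[0], ((proj(s,p+[0,0,dz])[0]-[180,80])*3.3).round())
im=c['color']; print(im[205:260,256].astype(int).sum(1)//3); 
cv2.imwrite('pics/w3c.png',cv2.resize(im[120:330,190:330],None,fx=2.8,fy=2.8,interpolation=cv2.INTER_NEAREST))
E
```

```text
0 [255.9 226.2] [277.4 152.1] [321. 238.]
8 [256.  231.1] [277.6 149.9] [322. 231.]
12 [256.  233.7] [277.8 148.8] [323. 227.]
16 [256.  236.4] [277.9 147.7] [323. 223.]
20 [256.  239.2] [278.  146.6] [323. 220.]
25 [256.  242.9] [278.2 145.1] [324. 215.]
30 [256.  246.8] [278.3 143.7] [325. 210.]
[251 251 251 251 251 251 251 251 252 252 252 252 252 252 252 252 252 251
 252 251 252 252 251 251 251 251 252 250 229 177 179 177 178 177 177 178
 177 169 164 163 162 143 121 123 128 133 133 134 133 132 133 133 132 133
 133]
```

View pics/w3c.png

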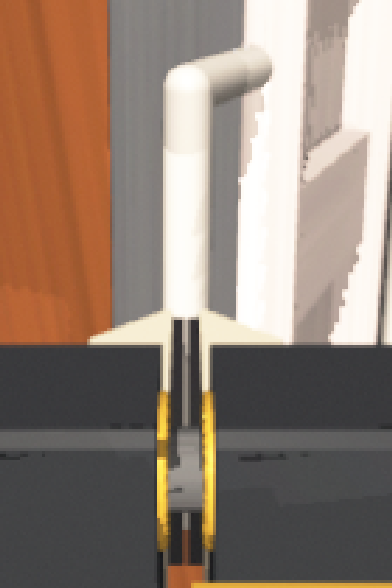

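The bar is aligned with the fingers, but it seems to end right at the shut tips. I'll probe gently downward with the fingers shut.

```bash
python3 -m crank '[[0,0,0.003,0,0,0],[0,0,0,0,0,0]]' && python3 -m crank '[[0,0,0.003,0,0,0],[0,0,0,0,0,0]]'
```

```text
time: 4.65
tool_pos: [504.9, -30.6, 147.4]
tcp_rot: [-3.141, 0.0, 1.447]
contact_force: [-0.6, 0.6, 0.6]
grip_width: 0.4
finger_force: 0.0
time: 4.9
tool_pos: [504.9, -30.6, 144.4]
tcp_rot: [-3.141, 0.0, 1.447]
contact_force: [0.8, 0.1, 0.1]
grip_width: 0.3
finger_force: 0.0
```

```bash
python3 -m crank '[[0,0,0,0,0,0],[0,0,0,0,0,0],[0,0,0,0,0,0]]' 22 && python3 -m crank '[[0,0,0.005,0,0,0],[0,0,0.005,0,0,0],[0,0,0.004,0,0,0],[0,0,0,0,0,0]]' && python3 -m crank '[[0,0,0,0,0,0],[0,0,0,0,0,0],[0,0,0,0,0,0],[0,0,0,0,0,0]]' 0; python3 - <<'E'
from h import *
c=shot('wrist');s=shot('scene'); a=cv2.resize(c['color'][120:330,190:330],None,fx=2.6,fy=2.6); b=cv2.resize(s['color'][100:200,230:330],None,fx=4.2,fy=4.2)
o=np.zeros((560,800,3),np.uint8); o[:a.shape[0],:a.shape[1]]=a; o[:420,370:790]=b; cv2.imwrite('pics/w4.png',o)
E
```

```text
time: 5.28
tool_pos: [505.2, -30.7, 144.8]
tcp_rot: [3.141, 0.0, 1.447]
contact_force: [-0.5, 0.3, 0.7]
grip_width: 19.6
finger_force: 0.0
time: 5.78
tool_pos: [504.8, -30.6, 130.2]
tcp_rot: [-3.141, 0.0, 1.447]
contact_force: [0.4, 0.2, 0.7]
grip_width: 20.2
finger_force: 0.0
time: 6.28
tool_pos: [505.2, -30.7, 130.8]
tcp_rot: [3.141, 0.0, 1.447]
contact_force: [-0.3, -0.6, 0.4]
grip_width: 9.1
finger_force: 30.0
```

View pics/w4.png

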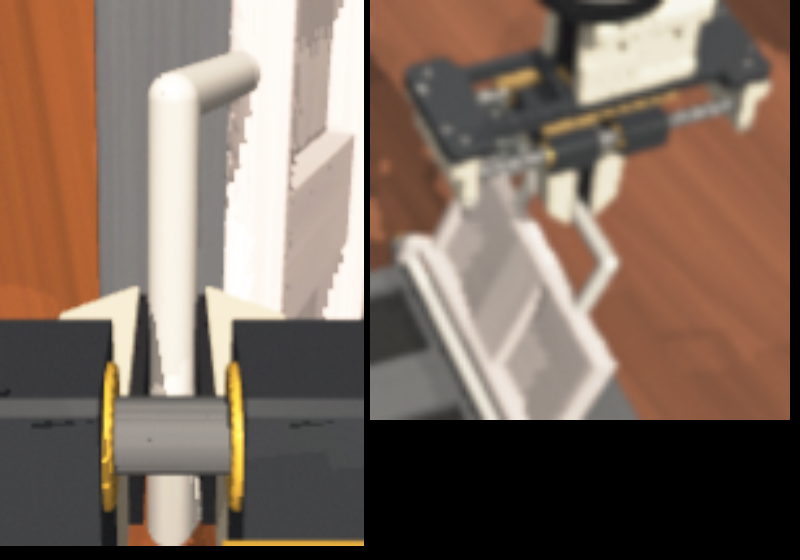

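The bar is gripped now: 9.1 mm opening at 30 N. The real finger tips sit roughly 15–20 mm higher than the reported TCP suggests, which I'll check later. Next I swing the leaf open along the arc.

```bash
python3 -m crank '[[0,-0.0084,0.0063,0,0,0],[0,-0.0085,0.0063,0,0,0],[0,-0.0073,0.0075,0,0,0],[0,-0.0073,0.0076,0,0,0],[0,-0.006,0.0086,0,0,0]]' && python3 -m crank '[[0,-0.0061,0.0087,0,0,0],[0,-0.0046,0.0094,0,0,0],[0,-0.0046,0.0095,0,0,0],[0,-0.003,0.0101,0,0,0],[0,-0.003,0.0101,0,0,0]]' && python3 -m crank '[[0,-0.0014,0.0104,0,0,0],[0,-0.0013,0.0105,0,0,0],[0,0.0003,0.0105,0,0,0],[0,0,0,0,0,0]]'
```

```text
time: 7.0
tool_pos: [468.0, -25.7, 94.0]
tcp_rot: [3.141, -0.0, 1.447]
contact_force: [4.4, 2.3, 2.9]
grip_width: 9.1
finger_force: 30.0
time: 7.62
tool_pos: [447.4, -23.1, 46.2]
tcp_rot: [3.14, -0.0, 1.447]
contact_force: [6.6, 4.7, 3.2]
grip_width: 8.7
finger_force: 30.0
time: 8.12
tool_pos: [445.0, -22.8, 14.4]
tcp_rot: [3.14, -0.0, 1.447]
contact_force: [6.8, 4.2, -3.5]
grip_width: 8.5
finger_force: 30.0
```

```bash
python3 -m crank '[[0,0.0005,0.005,0,0,0],[0,0.0005,0.005,0,0,0],[0,0,0,0,0,0]]' && python3 -m crank '[[0,0.0003,0.003,0,0,0],[0,0.0003,0.003,0,0,0],[0,0,0,0,0,0]]' ; python3 - <<'E'
from h import *
c=shot('wrist','w5.png')
h=np.array([575.4,-37.8,55]);a=-.1235;x=np.array([np.cos(a),np.sin(a),0]);y=np.array([-x[1],x[0],0]);z=np.array([0,0,1.])
print((T_tool()[:3,3]-h)@x,(T_tool()[:3,3]-h)@y)
E
```

```text
time: 8.5
tool_pos: [446.0, -23.0, 4.8]
tcp_rot: [3.14, -0.0, 1.447]
contact_force: [6.6, 4.7, -0.6]
grip_width: 8.2
finger_force: 30.0
time: 8.88
tool_pos: [446.7, -23.1, -0.2]
tcp_rot: [3.14, -0.0, 1.447]
contact_force: [2.8, 5.1, 11.6]
grip_width: 8.3
finger_force: 30.0
-129.52192334400985 -1.2816467649338612
```

View pics/w5.png

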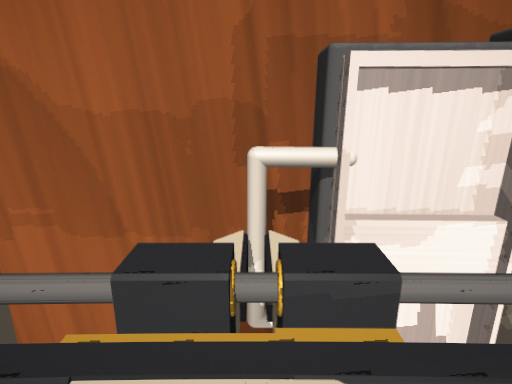

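The leaf is open: the bar lies flat at columns 256–345 and the stop force was reached. The bar centre at z = 33 corresponds to TCP z ≈ 0, so the finger tips are about 30 mm above the reported TCP. I'll release, rise, turn and go above the large cover.

```bash
python3 -m crank '[[0,0,0,0,0,0],[0,0,0,0,0,0],[0,0,0,0,0,0]]' 25 && python3 -m crank '[[0,0,-0.04,0,0,0],[0,0,-0.04,0,0,0],[0,0,-0.04,0,0,0],[0,0,-0.04,0,0,0.1745],[0,0,0,0,0,0.1745]]' && python3 -m crank '[[0,0,0,0,0,0.1745],[0,0,0,0,0,0.1745],[0,0,0,0,0,0.1745],[0,0,0,0,0,0.1745],[0,0,0,0,0,0.1745]]' 85 && python3 -m crank '[[0,0,0,0,0,0.1745],[0,0,0,0,0,0.1745],[0.0017,-0.0413,0,0,0,0],[0.0017,-0.0413,0,0,0,0],[0.0017,-0.0413,0,0,0,0]]' && python3 -m crank '[[0.0017,-0.0413,0,0,0,0],[0.0017,-0.0413,0,0,0,0],[0.0017,-0.0413,0,0,0,0],[0.0017,-0.0413,0,0,0,0],[0.0017,-0.0413,0,0,0,0]]' && python3 -m crank '[[0.0017,-0.0413,0,0,0,0],[0.0017,-0.0413,0,0,0,0],[0,0,0,0,0,0]]'
cat > w.py <<'E'
from h import *
import sys
def blobs(c,zs,smax=70,vmin=150,amin=300):
    im=c['color']; hsv=cv2.cvtColor(im,cv2.COLOR_BGR2HSV); m=((hsv[...,1]<smax)&(hsv[...,2]>vmin)).astype(np.uint8); m[232:]=0
    out=[]
    for k in cv2.findContours(m,cv2.RETR_EXTERNAL,cv2.CHAIN_APPROX_NONE)[0]:
        k=cv2.convexHull(k)
        if cv2.contourArea(k)<amin: continue
        P=onplane(c,k.reshape(-1,2),zs)[:,:2].astype(np.float32); (x,y),r=cv2.minEnclosingCircle(P)
        mu=cv2.moments(k); out.append((round(x,1),round(y,1),'dia',round(2*r,1),'px',round(mu['m10']/mu['m00']),round(mu['m01']/mu['m00'])))
    return out
if __name__=='__main__':
    c=shot('wrist',sys.argv[2] if len(sys.argv)>2 else None)
    for b in blobs(c,float(sys.argv[1])): print(b)
    print(proj(c,T_tool()[:3,3]).round(),T_tool()[:3,3].round(1))
E
python3 w.py 10 w6.png
```

```text
time: 9.3
tool_pos: [444.9, -23.3, -1.4]
tcp_rot: [-3.139, 0.0, 1.447]
contact_force: [0.9, -0.1, -0.2]
grip_width: 23.1
finger_force: 0.0
time: 9.93
tool_pos: [447.3, -23.8, 161.8]
tcp_rot: [3.136, -0.001, 1.092]
contact_force: [0.3, -0.5, -0.3]
grip_width: 22.9
finger_force: 0.0
time: 10.55
tool_pos: [445.3, -23.3, 158.7]
tcp_rot: [-3.141, 0.002, 0.22]
contact_force: [0.3, 0.6, 0.2]
grip_width: 68.2
finger_force: 0.0
time: 11.18
tool_pos: [465.9, 99.9, 158.7]
tcp_rot: [3.141, 0.001, -0.124]
contact_force: [0.7, 0.2, 0.5]
grip_width: 77.9
finger_force: 0.0
time: 11.8
tool_pos: [499.9, 303.8, 158.5]
tcp_rot: [3.14, 0.001, -0.124]
contact_force: [0.7, -0.7, 0.4]
grip_width: 77.8
finger_force: 0.0
time: 12.18
tool_pos: [513.0, 386.3, 157.6]
tcp_rot: [3.141, 0.002, -0.121]
contact_force: [-0.9, -1.2, 0.2]
grip_width: 78.1
finger_force: 0.0
(515.8, 385.1, 'dia', 62.7, 'px', 256, 172)
(553.2, 235.0, 'dia', 54.5, 'px', 400, 117)
[[258. 226.]] [513.1 384.7 157.8]
```

View pics/w6.png

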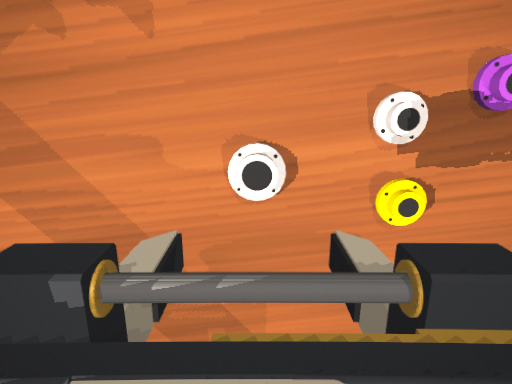

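```bash
python3 -m crank '[[0.0026,-0.0007,0.04,0,0,0],[0,0,0.04,0,0,0],[0,0,0.04,0,0,0],[0,0,0.04,0,0,0],[0,0,0,0,0,0]]' 56 && python3 -m crank '[[0,0,0.004,0,0,0],[0,0,0.004,0,0,0],[0,0,0,0,0,0]]' && python3 -m crank '[[0,0,0.004,0,0,0],[0,0,0,0,0,0]]'
```

```text
time: 12.85
tool_pos: [514.1, 381.9, -4.0]
tcp_rot: [3.136, 0.006, -0.125]
contact_force: [0.0, -0.0, 0.8]
grip_width: 51.4
finger_force: 0.0
time: 13.22
tool_pos: [516.9, 385.0, -7.9]
tcp_rot: [-3.141, -0.001, -0.124]
contact_force: [-0.8, -0.5, 0.2]
grip_width: 51.5
finger_force: 0.0
time: 13.48
tool_pos: [516.3, 384.8, -13.0]
tcp_rot: [3.141, 0.0, -0.124]
contact_force: [0.5, -0.3, -0.5]
grip_width: 51.3
finger_force: 0.0
```

```bash
python3 -m crank '[[0,0,0.003,0,0,0],[0,0,0,0,0,0]]' && python3 -m crank '[[0,0,0.003,0,0,0],[0,0,0,0,0,0]]'
```

```text
time: 13.72
tool_pos: [516.3, 384.7, -16.2]
tcp_rot: [3.141, 0.0, -0.124]
contact_force: [0.6, -0.1, -0.0]
grip_width: 51.3
finger_force: 0.0
time: 13.98
tool_pos: [516.3, 384.7, -19.2]
tcp_rot: [3.141, 0.0, -0.124]
contact_force: [-0.1, -0.9, 0.3]
grip_width: 51.2
finger_force: 0.0
```

```bash
python3 -m crank '[[0,0,0.002,0,0,0],[0,0,0,0,0,0]]' && python3 -m crank '[[0,0,0.002,0,0,0],[0,0,0,0,0,0]]'&& python3 -m crank '[[0,0,0,0,0,0],[0,0,0,0,0,0],[0,0,0,0,0,0],[0,0,0,0,0,0]]' 0
```

```text
time: 14.22
tool_pos: [516.4, 384.8, -21.0]
tcp_rot: [3.141, 0.0, -0.124]
contact_force: [-1.0, 0.5, -0.1]
grip_width: 51.5
finger_force: 0.0
time: 14.48
tool_pos: [516.6, 384.9, -22.7]
tcp_rot: [-3.141, -0.0, -0.124]
contact_force: [-0.1, 0.3, 2.1]
grip_width: 51.5
finger_force: 0.7
time: 14.98
tool_pos: [516.6, 384.9, -22.7]
tcp_rot: [-3.141, -0.0, -0.124]
contact_force: [-0.1, 0.0, 2.8]
grip_width: 42.9
finger_force: 30.4
```

The tips touched the plate top (z = 10) at TCP −22.7, so the tip offset is about +33 mm. The spigot is held at 42.9 mm. I'll carry it to above the left leaf pocket.

```bash
python3 -m crank '[[0,0,-0.025,0,0,0],[0,0,-0.04,0,0,0],[0,0,-0.038,0,0,0],[0.0067,0.04,0,0,0,0],[0.0067,0.04,0,0,0,0]]' && python3 -m crank '[[0.0067,0.04,0,0,0,0],[0.0067,0.04,0,0,0,0],[0.0067,0.04,0,0,0,0],[0.0067,0.04,0,0,0,0],[0.0067,0.04,0,0,0,0]]' && python3 -m crank '[[0.0067,0.04,0,0,0,0],[0.0067,0.04,0,0,0,0],[0,0,0,0,0,0]]'; python3 - <<'E'
from h import *
c=shot('wrist','w7.png'); to(532.2,20,80,-.1235)
h=np.array([575.4,-37.8,55]);a=-.1235;x=np.array([np.cos(a),np.sin(a),0]);y=np.array([-x[1],x[0],0]);z=np.array([0,0,1.])
P=lambda *q:proj(c,h+q[0]*x+q[1]*y+q[2]*z).round()[0]
print('bed corner',P(98,98,-11),'right',P(98,-98,-11),'bedpocket',[P(51.5+a,52+b,-11) for a,b in((-40.5,-30),(40.5,-30),(40.5,30),(-40.5,30))],'posts',P(0,102,8),P(0,-102,8))
E
```

```text
time: 15.6
tool_pos: [519.5, 303.0, 80.1]
tcp_rot: [3.141, -0.0, -0.122]
contact_force: [1.5, 0.0, -1.4]
grip_width: 43.5
finger_force: 30.2
time: 16.23
tool_pos: [528.0, 99.9, 79.8]
tcp_rot: [3.141, 0.001, -0.124]
contact_force: [0.9, 0.1, -1.6]
grip_width: 43.2
finger_force: 30.2
time: 16.6
tool_pos: [531.7, 17.7, 79.8]
tcp_rot: [3.141, 0.001, -0.127]
contact_force: [0.0, -0.4, -0.7]
grip_width: 42.8
finger_force: 30.3
wz -0.003 then d(tool) mm [ 0.5 -0.9 -0.2] tilt [-0.0001  0.001  -0.    ]
bed corner [174. -27.] right [506. -32.] bedpocket [array([296., 123.]), array([301., -15.]), array([201., -15.]), array([208., 123.])] posts [173. 143.] [498. 141.]
```

View pics/w7.png

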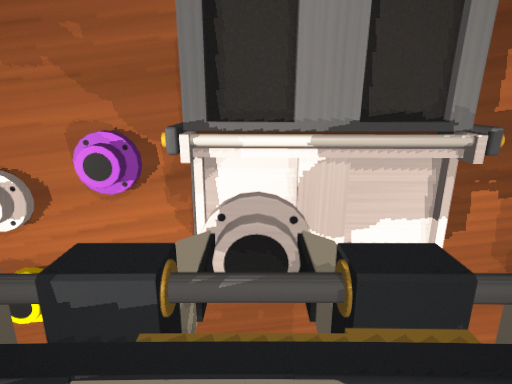

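The held cover sits over the left pocket, and the predicted posts and bed match the image within 3 px. Now I'll lower it.

```bash
python3 -m crank '[[0.0005,-0.0009,0.03,0,0,0],[0,0,0.02,0,0,0],[0,0,0.01,0,0,0],[0,0,0.004,0,0,0],[0,0,0,0,0,0]]' && python3 -m crank '[[0,0,0.002,0,0,0],[0,0,0,0,0,0]]'
```

```text
time: 17.27
tool_pos: [532.8, 21.3, 16.5]
tcp_rot: [3.142, -0.001, -0.123]
contact_force: [0.5, 0.3, -0.7]
grip_width: 43.5
finger_force: 30.3
time: 17.52
tool_pos: [532.7, 20.9, 14.5]
tcp_rot: [3.142, -0.001, -0.124]
contact_force: [-0.6, 0.9, -0.7]
grip_width: 43.6
finger_force: 30.3
```

```bash
python3 -m crank '[[0,0,0.0015,0,0,0],[0,0,0,0,0,0]]' && python3 -m crank '[[0,0,0,0,0,0],[0,0,0,0,0,0]]' 56 && python3 -m crank '[[0,0,-0.03,0,0,0],[0,0,-0.04,0,0,0],[0,0,-0.04,0,0,0],[-0.001,-0.0358,0,0,0,0],[-0.001,-0.0358,0,0,0,0]]' && python3 -m crank '[[-0.001,-0.0358,0,0,0,0],[-0.001,-0.0358,0,0,0,0],[-0.001,-0.0358,0,0,0,0],[-0.001,-0.0358,0,0,0,0],[0,0,0,0,0,0]]' && python3 w.py 10 w8.png; python3 - <<'E'
from h import *
t=shot('top'); cv2.imwrite('pics/t8.png',cv2.resize(t['color'][140:270,110:390],None,fx=2.8,fy=2.8,interpolation=cv2.INTER_CUBIC))
E
```

```text
time: 17.77
tool_pos: [532.8, 20.9, 13.3]
tcp_rot: [3.142, -0.001, -0.124]
contact_force: [-0.8, 0.8, 4.7]
grip_width: 43.3
finger_force: 31.3
time: 18.02
tool_pos: [533.2, 20.9, 13.3]
tcp_rot: [3.142, -0.002, -0.124]
contact_force: [-0.0, 0.3, 5.8]
grip_width: 51.0
finger_force: 2.8
time: 18.65
tool_pos: [539.6, 92.7, 123.1]
tcp_rot: [-3.142, -0.001, -0.125]
contact_force: [-0.5, 0.4, 0.9]
grip_width: 51.0
finger_force: 0.0
time: 19.27
tool_pos: [552.6, 237.0, 122.0]
tcp_rot: [-3.142, 0.001, -0.121]
contact_force: [0.5, -0.7, -1.7]
grip_width: 51.4
finger_force: 0.0
(553.5, 233.3, 'dia', 53.0, 'px', 259, 181)
(526.5, 20.6, 'dia', 117.9, 'px', 482, 184)
(637.6, 23.4, 'dia', 84.9, 'px', 494, 55)
[[258. 226.]] [552.6 235.5 122. ]
```

View pics/w8.png

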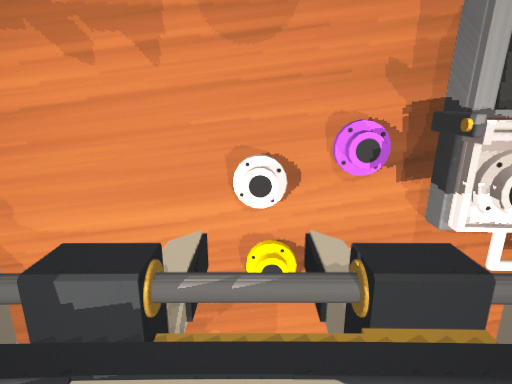

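The white small cover is at (259,181), clear of the purple cover (362,148) and the yellow one (271,258). I descend and grip its spigot.

```bash
python3 -m crank '[[0.0012,0.002,0.04,0,0,0],[0,0,0.04,0,0,0],[0,0,0.035,0,0,0],[0,0,0.02,0,0,0],[0,0,0,0,0,0]]' 46 && python3 -m crank '[[0,0,0.005,0,0,0],[0,0,0.0025,0,0,0],[0,0,0,0,0,0]]' && python3 -m crank '[[0,0,0,0,0,0],[0,0,0,0,0,0],[0,0,0,0,0,0],[0,0,0,0,0,0]]' 0
```

```text
time: 20.0
tool_pos: [552.8, 231.1, -13.9]
tcp_rot: [3.14, 0.004, -0.125]
contact_force: [0.0, -0.4, 0.0]
grip_width: 41.9
finger_force: 0.0
time: 20.38
tool_pos: [554.2, 232.7, -19.3]
tcp_rot: [-3.141, -0.001, -0.124]
contact_force: [0.7, 0.2, -0.5]
grip_width: 42.4
finger_force: 0.0
time: 20.88
tool_pos: [554.2, 232.8, -19.4]
tcp_rot: [-3.141, -0.001, -0.124]
contact_force: [-0.4, 0.6, 3.6]
grip_width: 33.1
finger_force: 30.0
```

```bash
python3 -m crank '[[0,0,-0.025,0,0,0],[0,0,-0.04,0,0,0],[0,0,-0.035,0,0,0],[0.0005,0.0397,0,0,0,0],[0.0005,0.0397,0,0,0,0]]' && python3 -m crank '[[0.0005,0.0397,0,0,0,0],[0.0005,0.0397,0,0,0,0],[0.0005,0.0397,0,0,0,0],[0.0005,0.0397,0,0,0,0],[0.0005,0.0397,0,0,0,0]]' && python3 -m crank '[[0.0005,0.0397,0,0,0,0],[0,0,0,0,0,0],[0,0,0,0,0,0]]'; python3 - <<'E'
from h import *
to(519.4,-83.2,16.6,-.1235)
E
```

```text
time: 21.5
tool_pos: [544.9, 153.3, 80.4]
tcp_rot: [3.142, -0.001, -0.122]
contact_force: [-0.5, -0.5, -0.8]
grip_width: 33.2
finger_force: 30.0
time: 22.12
tool_pos: [522.8, -44.7, 80.0]
tcp_rot: [3.142, 0.0, -0.124]
contact_force: [0.7, 0.7, -0.8]
grip_width: 33.3
finger_force: 30.0
time: 22.5
tool_pos: [518.6, -82.6, 80.0]
tcp_rot: [-3.141, 0.001, -0.124]
contact_force: [-0.3, 0.1, 0.2]
grip_width: 33.0
finger_force: 30.0
wz -0.001 then d(tool) mm [ 0.9  0.5 63.4] tilt [-0.0004  0.0006 -0.    ]
```

```bash
python3 -m crank '[[0.0008,0.0005,0.03,0,0,0],[0,0,0.02,0,0,0],[0,0,0.01,0,0,0],[0,0,0.003,0,0,0],[0,0,0,0,0,0]]' && python3 -m crank '[[0,0,0.001,0,0,0],[0,0,0,0,0,0]]' && python3 -m crank '[[0,0,0,0,0,0],[0,0,0,0,0,0]]' 50 && python3 -m crank '[[0,0,-0.03,0,0,0],[0,0,-0.04,0,0,0],[0,0,-0.04,0,0,-0.1745],[0,0,-0.04,0,0,-0.1745],[0,0,0,0,0,-0.1745]]' && python3 -m crank '[[0,0,0,0,0,-0.1745],[0,0,0,0,0,-0.1745],[0,0,0,0,0,-0.1745],[0,0,0,0,0,-0.1745],[0,0,0,0,0,-0.1745]]' 25 && python3 -m crank '[[0,0,0,0,0,-0.1745],[0,0,0,0,0,0]]'; python3 - <<'E'
from h import *
h=np.array([575.4,-37.8,55]);a=-.1235;x=np.array([np.cos(a),np.sin(a),0]);y=np.array([-x[1],x[0],0])
b=h-130*x; print(b); to(b[0],b[1],0,1.447)
t=shot('top'); cv2.imwrite('pics/t9.png',cv2.resize(t['color'][150:270,210:330],None,fx=4.5,fy=4.5,interpolation=cv2.INTER_CUBIC))
c=shot('wrist','w9.png')
E
```

```text
time: 23.12
tool_pos: [519.9, -83.3, 17.6]
tcp_rot: [3.141, -0.001, -0.123]
contact_force: [1.1, 0.2, -0.3]
grip_width: 33.2
finger_force: 30.0
time: 23.38
tool_pos: [519.8, -83.7, 16.6]
tcp_rot: [3.141, -0.001, -0.124]
contact_force: [0.1, -0.5, 0.1]
grip_width: 32.9
finger_force: 30.0
time: 23.62
tool_pos: [519.6, -83.6, 16.4]
tcp_rot: [3.141, -0.0, -0.124]
contact_force: [-0.0, -1.2, 0.1]
grip_width: 44.9
finger_force: 0.0
time: 24.25
tool_pos: [521.4, -84.1, 169.8]
tcp_rot: [3.137, -0.005, 0.406]
contact_force: [-0.1, -0.2, 0.3]
grip_width: 45.8
finger_force: 0.0
time: 24.88
tool_pos: [519.4, -83.5, 166.3]
tcp_rot: [3.141, 0.0, 1.278]
contact_force: [-0.2, 1.1, 0.0]
grip_width: 23.2
finger_force: 0.0
time: 25.12
tool_pos: [519.4, -83.5, 166.2]
tcp_rot: [-3.142, 0.0, 1.445]
contact_force: [-0.3, -0.2, 0.1]
grip_width: 23.2
finger_force: 0.0
[446.39013681 -21.78578137  55.        ]
wz -0.002 then d(tool) mm [ 52.3 -80.1 166.2] tilt [-0.      0.0001 -0.    ]
```

View pics/w9.png

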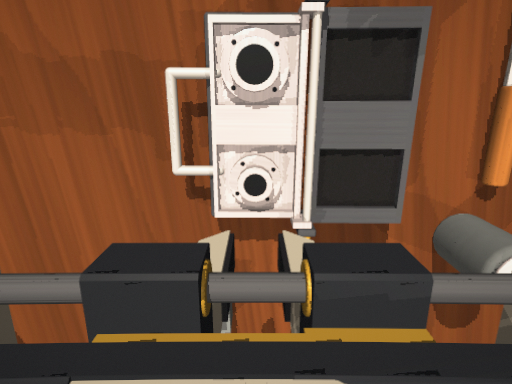

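Both covers lie spigot up in their pockets (large at (255,65), small at (255,185)) and the bar is free at column 174. Now I pinch the bar.

```bash
python3 -m crank '[[0.0262,-0.04,0,0,0,0],[0.0262,-0.04,0,0,0,0],[0,0,0.05,0,0,0],[0,0,0.05,0,0,0],[0,0,0.04,0,0,0]]' && python3 -m crank '[[0,0,0.025,0,0,0],[0,0,0.012,0,0,0],[0,0,0,0,0,0]]' && python3 -m crank '[[0,0,0,0,0,0],[0,0,0,0,0,0],[0,0,0,0,0,0],[0,0,0,0,0,0]]' 0; python3 - <<'E'
import numpy as np
p=np.linspace(-.168,2.974,25); y=-131.85*np.cos(p); z=131.85*np.sin(p)
print(np.c_[np.diff(y),-np.diff(z)].round(1).tolist())
E
```

```text
time: 25.85
tool_pos: [446.3, -21.5, 24.9]
tcp_rot: [3.141, 0.0, 1.444]
contact_force: [0.6, 0.1, -0.4]
grip_width: 22.9
finger_force: 0.0
time: 26.22
tool_pos: [446.5, -21.6, -11.0]
tcp_rot: [-3.141, 0.0, 1.446]
contact_force: [0.0, 0.7, -0.2]
grip_width: 23.2
finger_force: 0.0
time: 26.72
tool_pos: [447.0, -21.8, -9.9]
tcp_rot: [3.14, 0.0, 1.447]
contact_force: [-2.1, -0.3, 6.3]
grip_width: 8.9
finger_force: 30.0
[[-1.8, -17.2], [0.5, -17.2], [2.7, -17.0], [4.9, -16.5], [7.1, -15.7], [9.0, -14.7], [10.9, -13.4], [12.5, -11.8], [14.0, -10.1], [15.2, -8.2], [16.1, -6.1], [16.8, -4.0], [17.2, -1.8], [17.2, 0.5], [17.0, 2.7], [16.5, 4.9], [15.7, 7.1], [14.7, 9.0], [13.4, 10.9], [11.8, 12.5], [10.1, 14.0], [8.2, 15.2], [6.1, 16.1], [4.0, 16.8]]
```

```bash
python3 -m crank '[[0,-0.0018,-0.0172,0,0,0],[0,0.0005,-0.0172,0,0,0],[0,0.0027,-0.017,0,0,0],[0,0.0049,-0.0165,0,0,0],[0,0.0071,-0.0157,0,0,0]]' && python3 -m crank '[[0,0.009,-0.0147,0,0,0],[0,0.0109,-0.0134,0,0,0],[0,0.0125,-0.0118,0,0,0],[0,0.014,-0.0101,0,0,0],[0,0,0,0,0,0]]'
```

```text
time: 27.35
tool_pos: [458.1, -23.2, 72.6]
tcp_rot: [-3.138, 0.0, 1.447]
contact_force: [-2.2, -2.3, -5.9]
grip_width: 8.6
finger_force: 30.0
time: 27.98
tool_pos: [501.7, -29.0, 124.8]
tcp_rot: [-3.133, 0.001, 1.447]
contact_force: [-20.8, 0.5, 26.8]
grip_width: 9.0
finger_force: 30.0
```

```bash
python3 -m crank '[[0,-0.0022,-0.0022,0,0,0],[0,-0.002,-0.002,0,0,0],[0,0,0,0,0,0]]' && python3 -m crank '[[0,0.0152,-0.0082,0,0,0],[0,0.0161,-0.0061,0,0,0],[0,0,0,0,0,0]]'
```

```text
time: 28.35
tool_pos: [502.3, -29.0, 125.5]
tcp_rot: [3.141, 0.001, 1.446]
contact_force: [5.7, -3.7, -15.9]
grip_width: 8.8
finger_force: 30.0
time: 28.72
tool_pos: [533.6, -33.2, 142.0]
tcp_rot: [3.14, 0.001, 1.447]
contact_force: [-2.0, -3.9, 4.5]
grip_width: 8.7
finger_force: 30.0
```

```bash
python3 -m crank '[[0,0.0168,-0.004,0,0,0],[0,0.0172,-0.0018,0,0,0],[0,0,0,0,0,0]]' && python3 -m crank '[[0,0.0172,0.0005,0,0,0],[0,0.017,0.0027,0,0,0],[0,0,0,0,0,0]]'
```

```text
time: 29.1
tool_pos: [567.8, -37.6, 147.9]
tcp_rot: [3.138, 0.001, 1.447]
contact_force: [0.9, -5.7, 4.4]
grip_width: 9.0
finger_force: 30.0
time: 29.48
tool_pos: [601.9, -42.1, 144.3]
tcp_rot: [3.138, 0.002, 1.446]
contact_force: [1.3, -5.5, 0.8]
grip_width: 8.2
finger_force: 30.0
```

```bash
python3 -m crank '[[0,0.0165,0.0049,0,0,0],[0,0.0157,0.0071,0,0,0],[0,0,0,0,0,0]]' && python3 -m crank '[[0,0.0147,0.009,0,0,0],[0,0.0134,0.0109,0,0,0],[0,0,0,0,0,0]]'
```

```text
time: 29.85
tool_pos: [633.9, -46.4, 131.9]
tcp_rot: [3.138, 0.002, 1.446]
contact_force: [2.8, -7.2, -1.3]
grip_width: 9.0
finger_force: 30.0
time: 30.22
tool_pos: [661.9, -50.1, 111.8]
tcp_rot: [3.137, 0.002, 1.446]
contact_force: [3.3, -6.9, -0.0]
grip_width: 9.1
finger_force: 30.0
```

```bash
python3 -m crank '[[0,0.0118,0.0125,0,0,0],[0,0.0101,0.014,0,0,0],[0,0,0,0,0,0]]'; python3 -m crank '[[0,0.0082,0.0152,0,0,0],[0,0,0,0,0,0]]'; python3 - <<'E'
from h import *
h=np.array([575.4,-37.8,55]);a=-.1235;x=np.array([np.cos(a),np.sin(a),0])
print((T_tool()[:3,3]-h)@x)
E
```

```text
time: 30.6
tool_pos: [684.1, -53.0, 85.4]
tcp_rot: [3.136, 0.002, 1.446]
contact_force: [4.0, -8.1, -1.1]
grip_width: 8.9
finger_force: 30.0
time: 30.85
tool_pos: [692.5, -54.1, 70.5]
tcp_rot: [3.135, 0.002, 1.446]
contact_force: [5.4, -7.6, 0.2]
grip_width: 9.3
finger_force: 30.0
118.2615777457015
```

```bash
python3 -m crank '[[0,0.006,0.016,0,0,0],[0,0.002,0.008,0,0,0],[0,0,0,0,0,0]]'; python3 -m crank '[[0,0.0015,0.007,0,0,0],[0,0,0.002,0,0,0],[0,0,0,0,0,0]]'
```

```text
time: 31.22
tool_pos: [701.5, -55.4, 47.3]
tcp_rot: [3.132, 0.002, 1.446]
contact_force: [7.7, -7.7, 0.1]
grip_width: 9.0
finger_force: 30.0
time: 31.6
tool_pos: [703.5, -55.6, 39.4]
tcp_rot: [3.131, 0.002, 1.446]
contact_force: [8.2, -7.9, 2.3]
grip_width: 8.7
finger_force: 30.0
```

```bash
python3 -m crank '[[0,-0.0005,0.002,0,0,0],[0,0,0.001,0,0,0],[0,0,0,0,0,0]]'; python3 -m crank '[[0,-0.0005,0.002,0,0,0],[0,0,0.001,0,0,0],[0,0,0,0,0,0],[0,0,0,0,0,0]]'
```

```text
time: 31.98
tool_pos: [704.1, -55.7, 37.4]
tcp_rot: [3.128, 0.002, 1.446]
contact_force: [9.7, -8.5, 3.8]
grip_width: 8.6
finger_force: 30.0
time: 32.48
tool_pos: [704.7, -55.8, 34.9]
tcp_rot: [3.125, 0.002, 1.446]
contact_force: [12.0, -7.8, 4.2]
grip_width: 8.9
finger_force: 30.0
```

```bash
python3 -m crank '[[0,0.0015,0.002,0,0,0],[0,0,0.001,0,0,0],[0,0,0,0,0,0]]'; python3 - <<'E'
from h import *
t=shot('top');im=t['color']; 
h=np.array([575.4,-37.8,55]);a=-.1235;x=np.array([np.cos(a),np.sin(a),0]);y=np.array([-x[1],x[0],0])
print((T_tool()[:3,3]-h)@x)
E
```

```text
time: 32.85
tool_pos: [705.2, -55.8, 31.3]
tcp_rot: [3.128, 0.002, 1.446]
contact_force: [9.6, -7.1, 3.5]
grip_width: 8.7
finger_force: 30.0
131.04011430128088
```

```bash
python3 -m crank '[[0,0.0005,0.002,0,0,0],[0,0,0.001,0,0,0],[0,0,0,0,0,0]]'; python3 -m crank '[[0,0,0.002,0,0,0],[0,0,0.001,0,0,0],[0,0,0,0,0,0]]'
```

```text
time: 33.28
tool_pos: [705.3, -55.9, 31.1]
tcp_rot: [3.128, 0.003, 1.446]
contact_force: [2.8, -6.5, 18.4]
grip_width: 8.8
finger_force: 30.0
time: 33.65
tool_pos: [705.4, -55.9, 30.8]
tcp_rot: [3.126, 0.003, 1.446]
contact_force: [-4.4, -6.5, 31.6]
grip_width: 8.9
finger_force: 30.0
```

The leaf is shut against its stop. Now I swing it back open.

```bash
python3 -m crank '[[0,0,-0.006,0,0,0],[0,-0.004,-0.0168,0,0,0],[0,-0.0061,-0.0161,0,0,0],[0,-0.0082,-0.0152,0,0,0],[0,0,0,0,0,0]]' && python3 -m crank '[[0,-0.0101,-0.014,0,0,0],[0,-0.0118,-0.0125,0,0,0],[0,-0.0134,-0.0109,0,0,0],[0,0,0,0,0,0]]'
```

```text
time: 34.28
tool_pos: [687.1, -53.4, 80.7]
tcp_rot: [3.127, 0.002, 1.446]
contact_force: [8.3, -7.2, 6.8]
grip_width: 8.8
finger_force: 30.0
time: 34.78
tool_pos: [652.8, -48.8, 119.5]
tcp_rot: [3.124, 0.002, 1.446]
contact_force: [7.7, -6.8, 14.0]
grip_width: 8.8
finger_force: 30.0
```

```bash
python3 -m crank '[[0,-0.014,-0.0105,0,0,0],[0,-0.0157,-0.0076,0,0,0],[0,-0.0165,-0.0049,0,0,0],[0,0,0,0,0,0]]' && python3 -m crank '[[0,-0.017,-0.0027,0,0,0],[0,-0.0172,-0.0005,0,0,0],[0,-0.0172,0.0018,0,0,0],[0,0,0,0,0,0]]'
```

```text
time: 35.28
tool_pos: [604.0, -41.9, 140.9]
tcp_rot: [3.131, 0.001, 1.447]
contact_force: [1.2, -3.1, 14.5]
grip_width: 9.1
finger_force: 30.0
time: 35.78
tool_pos: [550.2, -34.5, 139.9]
tcp_rot: [3.139, 0.0, 1.447]
contact_force: [-4.2, -0.6, 10.9]
grip_width: 8.9
finger_force: 30.0
```

```bash
python3 -m crank '[[0,-0.0172,0.003,0,0,0],[0,-0.0165,0.0061,0,0,0],[0,-0.0152,0.0082,0,0,0],[0,0,0,0,0,0]]' && python3 -m crank '[[0,-0.0145,0.0101,0,0,0],[0,-0.0125,0.0118,0,0,0],[0,-0.0109,0.0134,0,0,0],[0,0,0,0,0,0]]'
```

```text
time: 36.28
tool_pos: [501.1, -27.8, 120.3]
tcp_rot: [-3.141, -0.001, 1.447]
contact_force: [0.2, 0.9, -4.8]
grip_width: 8.9
finger_force: 30.0
time: 36.78
tool_pos: [466.3, -23.2, 85.3]
tcp_rot: [3.138, -0.001, 1.446]
contact_force: [7.4, 2.4, -9.3]
grip_width: 8.8
finger_force: 30.0
```

```bash
python3 -m crank '[[0,-0.008,0.0152,0,0,0],[0,-0.0066,0.0157,0,0,0],[0,-0.0044,0.0165,0,0,0],[0,0,0,0,0,0]]' && python3 -m crank '[[0,-0.0022,0.017,0,0,0],[0,-0.0005,0.0172,0,0,0],[0,0.001,0.009,0,0,0],[0,0,0,0,0,0]]' && python3 -m crank '[[0,0.0005,0.004,0,0,0],[0,0,0,0,0,0]]'
```

```text
time: 37.28
tool_pos: [447.6, -20.9, 38.0]
tcp_rot: [3.138, -0.001, 1.446]
contact_force: [5.2, 3.9, -4.7]
grip_width: 8.9
finger_force: 30.0
time: 37.78
tool_pos: [446.4, -20.9, -5.0]
tcp_rot: [3.138, -0.001, 1.446]
contact_force: [5.5, 4.4, -2.6]
grip_width: 8.8
finger_force: 30.0
time: 38.02
tool_pos: [447.0, -21.0, -8.5]
tcp_rot: [3.137, -0.001, 1.446]
contact_force: [4.4, 4.2, -2.1]
grip_width: 9.4
finger_force: 30.0
```

```bash
python3 -m crank '[[0,0.0003,0.003,0,0,0],[0,0,0.001,0,0,0],[0,0,0,0,0,0]]' ;python3 -m crank '[[0,0,0.003,0,0,0],[0,0,0.001,0,0,0],[0,0,0,0,0,0]]'
```

```text
time: 38.4
tool_pos: [447.3, -21.0, -10.5]
tcp_rot: [3.136, -0.001, 1.446]
contact_force: [-3.1, 5.8, 26.5]
grip_width: 8.8
finger_force: 30.0
time: 38.78
tool_pos: [447.3, -21.4, -13.4]
tcp_rot: [3.136, 0.0, 1.447]
contact_force: [-7.4, 3.9, 40.6]
grip_width: 8.5
finger_force: 30.0
```

```bash
python3 -m crank '[[0,0,0,0,0,0],[0,0,0,0,0,0],[0,0,0,0,0,0]]' 25 && python3 -m crank '[[0,0,-0.05,0,0,0],[0,0,-0.05,0,0,0],[0,0,-0.05,0,0,0],[0,0,-0.04,0,0,0.1745],[0,0,0,0,0,0.1745]]' && python3 -m crank '[[0,0,0,0,0,0.1745],[0,0,0,0,0,0.1745],[0,0,0,0,0,0.1745],[0,0,0,0,0,0.1745],[0,0,0,0,0,0.1745]]' 85 && python3 -m crank '[[0,0,0,0,0,0.1745],[0,0,0,0,0,0.1745],[0.04,0,0,0,0,0],[0.04,0,0,0,0,0],[0.04,0,0,0,0,0]]' && python3 -m crank '[[0.01,0.001,0,0,0,0],[0,0,0,0,0,0]]' && python3 - <<'E'
from h import *
c=shot('wrist','w10.png')
h=np.array([575.4,-37.8,55]);a=-.1235;x=np.array([np.cos(a),np.sin(a),0]);y=np.array([-x[1],x[0],0])
im=c['color']; hsv=cv2.cvtColor(im,cv2.COLOR_BGR2HSV); m=((hsv[...,1]<60)&(hsv[...,2]>150)).astype(np.uint8); m[232:]=0
for k in cv2.findContours(m,cv2.RETR_EXTERNAL,cv2.CHAIN_APPROX_NONE)[0]:
    k=cv2.convexHull(k)
    if cv2.contourArea(k)<300: continue
    P=onplane(c,k.reshape(-1,2),60)[:,:2].astype(np.float32); q,r=cv2.minEnclosingCircle(P); d=np.array([*q,55])-h
    print(cv2.boundingRect(k),np.round(q,1),'dia',round(2*r,1),'nest',round(d@x,1),round(d@y,1))
print(T_tool()[:3,3])
E
```

```text
time: 39.15
tool_pos: [444.6, -21.3, -17.3]
tcp_rot: [-3.141, -0.0, 1.447]
contact_force: [-0.5, -0.9, 0.2]
grip_width: 22.6
finger_force: 0.0
time: 39.78
tool_pos: [446.5, -21.7, 175.8]
tcp_rot: [3.136, -0.002, 1.092]
contact_force: [1.7, -0.5, -1.2]
grip_width: 22.9
finger_force: 0.0
time: 40.4
tool_pos: [444.5, -21.3, 172.5]
tcp_rot: [-3.141, 0.001, 0.219]
contact_force: [-0.1, 0.5, -0.4]
grip_width: 68.2
finger_force: 0.0
time: 41.02
tool_pos: [564.8, -36.3, 172.4]
tcp_rot: [-3.141, 0.001, -0.124]
contact_force: [0.4, -0.5, -0.5]
grip_width: 78.0
finger_force: 0.0
time: 41.28
tool_pos: [573.0, -38.4, 172.1]
tcp_rot: [-3.142, 0.002, -0.124]
contact_force: [0.3, -0.2, 0.1]
grip_width: 77.7
finger_force: 0.0
(159, 175, 198, 57) [554.8 -37.8] dia 193.5 nest -20.4 -2.5
(284, 115, 57, 56) [604.5 -94.7] dia 52.3 nest 35.8 -52.9
(165, 100, 68, 69) [624.4   8.3] dia 62.0 nest 42.9 51.8
[572.51730978 -38.24538566 172.41533574]
```

Both turned covers are seen at their exact diameters: large at (624,8) and small at (604,−95). I grip the large plate.

```bash
python3 -m crank '[[0.0229,-0.0263,0.02,0,0,0],[0.0229,-0.0262,0.04,0,0,0],[0,0,0.04,0,0,0],[0,0,0.03,0,0,0],[0,0,0,0,0,0]]' 80 && python3 w.py 60; python3 -m crank '[[0,0,0.018,0,0,0],[0,0,0,0,0,0]]'; python3 -c "
from h import *
to(624.4,8.3,19,-.1235)"
```

```text
time: 41.95
tool_pos: [622.7, 8.4, 41.1]
tcp_rot: [3.141, 0.006, -0.124]
contact_force: [-0.6, 0.9, 0.3]
grip_width: 73.4
finger_force: 0.0
(614.7, -96.1, 'dia', 46.9, 'px', 442, 219)
(628.4, 8.0, 'dia', 60.4, 'px', 255, 210)
(656.1, 44.1, 'dia', 48.7, 'px', 187, 189)
(669.1, -83.8, 'dia', 33.7, 'px', 422, 140)
[[256. 225.]] [624.4   8.1  43.1]
time: 42.25
tool_pos: [624.8, 8.0, 24.5]
tcp_rot: [3.141, 0.001, -0.124]
contact_force: [0.0, 0.1, 0.9]
grip_width: 73.6
finger_force: 0.0
wz -0.000 then d(tool) mm [-0.4 -0.3  5.5] tilt [0.0001 0.0013 0.    ]
```

```bash
python3 -m crank '[[-0.0004,-0.0003,0.0055,0,0,0],[0,0,0,0,0,0]]' && python3 -m crank '[[0,0,0,0,0,0],[0,0,0,0,0,0],[0,0,0,0,0,0],[0,0,0,0,0,0]]' 0 && python3 -m crank '[[0,0,-0.02,0,0,0],[0,0,-0.03,0,0,0],[0,0,-0.04,0,0,0],[-0.006,0.02,-0.02,0,0,0],[-0.012,0.0411,0,0,0,0]]' && python3 -m crank '[[-0.012,0.0411,0,0,0,0],[-0.012,0.0411,0,0,0,0],[-0.012,0.0411,0,0,0,0],[-0.012,0.0411,0,0,0,0],[-0.012,0.0411,0,0,0,0]]' && python3 -m crank '[[-0.012,0.0411,0,0,0,0],[-0.012,0.0411,0,0,0,0],[-0.012,0.0411,0,0,0,0],[-0.006,0.0211,0,0,0,0],[0,0,0,0,0,0]]'; python3 - <<'E'
from h import *
c=shot('wrist','w11.png'); print(T_tool()[:3,3]); im=c['color']
print(proj(c,[[497,-389,34],[573,-263,34],[444,-234,34]]))
hsv=cv2.cvtColor(im,cv2.COLOR_BGR2HSV); m=((hsv[...,1]<90)).astype(np.uint8); m[232:]=0
for k in cv2.findContours(m,cv2.RETR_EXTERNAL,cv2.CHAIN_APPROX_NONE)[0]:
    k=cv2.convexHull(k)
    if cv2.contourArea(k)<300: continue
    P=onplane(c,k.reshape(-1,2),34)[:,:2].astype(np.float32); q,r=cv2.minEnclosingCircle(P); print(cv2.boundingRect(k),np.round(q,1),2*r)
E
python3 m.py
```

```text
time: 42.5
tool_pos: [625.0, 8.4, 19.4]
tcp_rot: [3.142, 0.0, -0.124]
contact_force: [-0.2, -0.4, 0.2]
grip_width: 73.5
finger_force: 0.0
time: 43.0
tool_pos: [625.3, 8.3, 19.8]
tcp_rot: [3.142, -0.001, -0.124]
contact_force: [0.0, -0.2, 2.0]
grip_width: 60.8
finger_force: 30.0
time: 43.62
tool_pos: [600.1, -50.7, 130.9]
tcp_rot: [3.141, -0.003, -0.121]
contact_force: [0.7, -0.3, -1.1]
grip_width: 60.9
finger_force: 30.0
time: 44.25
tool_pos: [512.8, -248.4, 128.8]
tcp_rot: [-3.141, 0.002, -0.124]
contact_force: [0.8, -0.5, -1.4]
grip_width: 60.9
finger_force: 30.0
time: 44.88
tool_pos: [454.1, -385.7, 128.9]
tcp_rot: [-3.141, 0.001, -0.126]
contact_force: [0.5, 0.2, -1.1]
grip_width: 60.7
finger_force: 30.0
[ 454.77480961 -384.52639812  129.05447217]
[[253.30718701 139.90681809]
 [ 87.20989963  65.21645615]
 [ 95.04560119 217.79184365]]
(202, 194, 109, 38) [ 411.9 -380.6] 102.11225128173828
(64, 183, 78, 49) [ 452.1 -243.8] 77.84664916992188
(223, 105, 69, 69) [ 496.3 -392.1] 59.757965087890625
(59, 30, 77, 67) [ 572.  -271.1] 60.301212310791016
(281.5, 286.4) r 7.5 A 57.5 z10 [ 345. -112.   10.] z34 [ 346. -110.   34.] box [ 7. 15.] 90.0
(320.0, 256.0) r 11.4 A 258.5 z10 [ 444. -237.   10.] z34 [ 444. -234.   34.] box [16. 18.] 90.0
(396.3, 256.7) r 53.9 A 4031.0 z10 [ 445. -485.   10.] z34 [ 445. -478.   34.] box [ 71. 102.] 90.0
(328.7, 215.9) r 8.1 A 176.5 z10 [ 576. -267.   10.] z34 [ 573. -263.   34.] box [14. 15.] 90.0
(258.5, 217.5) r 42.7 A 3886.5 z10 [568. -36.  10.] z34 [566. -35.  34.] box [66. 72.] 8.0
(306.6, 161.9) r 11.9 A 302.5 z10 [ 757. -195.   10.] z34 [ 752. -192.   34.] box [18. 23.] 61.0
(232.7, 150.1) r 23.8 A 230.0 z10 [794.  53.  10.] z34 [789.  52.  34.] box [48.  6.] 7.0
```

```bash
python3 -m crank '[[0.021,0.0012,0,0,0,0],[0.021,0.0012,0,0,0,0],[0,0,0.04,0,0,0],[0,0,0.04,0,0,0],[0,0,0.02,0,0,0]]' && python3 -m crank '[[0,0,0,0,0,0],[0,0,0,0,0,0]]' && python3 -c "
from h import *
to(496.3,-392.1,3.8,-.1235)"
```

```text
time: 45.6
tool_pos: [496.6, -389.4, 27.0]
tcp_rot: [-3.139, 0.003, -0.121]
contact_force: [-0.3, -0.9, -1.0]
grip_width: 60.9
finger_force: 30.0
time: 45.85
tool_pos: [497.8, -392.0, 30.7]
tcp_rot: [3.141, -0.001, -0.123]
contact_force: [1.0, 0.2, 0.3]
grip_width: 60.9
finger_force: 30.0
wz 0.001 then d(tool) mm [-1.4  0.3 26.9] tilt [ 0.001  -0.0014 -0.    ]
```

```bash
python3 -m crank '[[-0.0012,0,0.006,0,0,0],[0,0,0.006,0,0,0],[0,0,0.005,0,0,0],[0,0,0,0,0,0]]' && python3 -m crank '[[0,0,0.004,0,0,0],[0,0,0.003,0,0,0],[0,0,0,0,0,0]]'  && python3 -m crank '[[0,0,0.0015,0,0,0],[0,0,0,0,0,0]]'
```

```text
time: 46.35
tool_pos: [495.2, -391.9, 11.9]
tcp_rot: [-3.141, 0.001, -0.124]
contact_force: [-0.3, 0.8, -0.9]
grip_width: 60.8
finger_force: 30.0
time: 46.72
tool_pos: [495.4, -392.0, 5.2]
tcp_rot: [-3.141, 0.0, -0.124]
contact_force: [0.1, -0.4, -0.5]
grip_width: 61.0
finger_force: 30.0
time: 46.98
tool_pos: [495.5, -392.1, 4.0]
tcp_rot: [3.142, 0.0, -0.124]
contact_force: [-0.4, -0.7, -1.3]
grip_width: 60.6
finger_force: 30.0
```

```bash
python3 -m crank '[[0,0,0.0005,0,0,0],[0,0,0,0,0,0],[0,0,0,0,0,0],[0,0,0,0,0,0]]' 76 && python3 -m crank '[[0,0,-0.02,0,0,0],[0,0,-0.04,0,0,0],[-0.02,0,-0.04,0,0,0],[-0.02,0,-0.03,0,0,0],[0,0,0,0,0,0]]' && python3 w.py 44
```

```text
time: 47.48
tool_pos: [495.6, -392.2, 3.6]
tcp_rot: [3.141, -0.0, -0.124]
contact_force: [0.1, -0.3, 0.4]
grip_width: 69.8
finger_force: 0.0
time: 48.1
tool_pos: [456.1, -388.3, 136.4]
tcp_rot: [3.138, -0.004, -0.125]
contact_force: [0.1, 0.3, -0.2]
grip_width: 69.8
finger_force: 0.0
(451.5, -242.1, 'dia', 63.1, 'px', 97, 212)
(494.9, -392.0, 'dia', 62.6, 'px', 254, 144)
(571.9, -270.3, 'dia', 47.8, 'px', 92, 68)
[[254. 225.]] [ 456.  -387.6  134.5]
```

The large cover is seated: plate at (494.9,−392.0), and its 62.6 mm size matches at z = 44. Now the small cover.

```bash
python3 -m crank '[[0.0139,-0.0386,0,0,0,0],[0.0139,-0.0386,0,0,0,0],[0.0139,-0.0386,0,0,0,0],[0.0139,-0.0386,0,0,0,0],[0.0139,-0.0386,0,0,0,0]]' 68 && python3 -m crank '[[0.0139,-0.0386,0,0,0,0],[0.0139,-0.0386,0,0,0,0],[0.0139,-0.0386,0,0,0,0],[0,0,0.03,0,0,0],[0,0,0,0,0,0]]' && python3 -c "
from h import *
to(604.5,-94.7,19.5,-.1235)"; python3 w.py 60
```

```text
time: 48.78
tool_pos: [549.0, -202.4, 131.6]
tcp_rot: [-3.141, 0.002, -0.123]
contact_force: [0.8, -0.3, -0.4]
grip_width: 62.4
finger_force: 0.0
time: 49.4
tool_pos: [602.4, -93.0, 99.6]
tcp_rot: [-3.14, 0.008, -0.122]
contact_force: [-0.3, -0.2, 0.3]
grip_width: 62.4
finger_force: 0.0
wz 0.001 then d(tool) mm [ 2.3  1.5 80.1] tilt [-0.0012  0.0076 -0.    ]
(584.3, -248.4, 'dia', 43.7, 'px', 468, 214)
(604.5, -95.0, 'dia', 52.3, 'px', 258, 201)
[[257. 226.]] [603.4 -93.9 101.4]
```

```bash
python3 -m crank '[[0.001,0.0008,0.03,0,0,0],[0,0,0.03,0,0,0],[0,0,0.016,0,0,0],[0,0,0,0,0,0],[0,0,0,0,0,0]]' && python3 -c "
from h import *
to(604.5,-94.8,19.5,-.1235)"
```

```text
time: 50.08
tool_pos: [606.2, -95.8, 28.8]
tcp_rot: [3.141, -0.002, -0.124]
contact_force: [-0.2, 0.0, 0.1]
grip_width: 62.6
finger_force: 0.0
wz -0.000 then d(tool) mm [-1.8 -0.8  9.3] tilt [ 0.0004 -0.0022 -0.    ]
```

```bash
python3 -m crank '[[-0.0017,-0.0006,0.006,0,0,0],[0,0,0.0032,0,0,0],[0,0,0,0,0,0]]' && python3 -m crank '[[0,0,0,0,0,0],[0,0,0,0,0,0],[0,0,0,0,0,0],[0,0,0,0,0,0]]' 0 && python3 -m crank '[[0,0,-0.02,0,0,0],[0,0,-0.03,0,0,0],[0,0,-0.04,0,0,0],[-0.005,0.0181,-0.02,0,0,0],[-0.011,0.0362,0,0,0,0]]' && python3 -m crank '[[-0.011,0.0362,0,0,0,0],[-0.011,0.0362,0,0,0,0],[-0.011,0.0362,0,0,0,0],[-0.006,0.0181,0,0,0,0],[0,0,0,0,0,0]]'; cat > g.py <<'E'
from h import *
c=shot('wrist','w12.png'); print(T_tool()[:3,3]); im=c['color']
hsv=cv2.cvtColor(im,cv2.COLOR_BGR2HSV); m=((hsv[...,1]<90)).astype(np.uint8); m[232:]=0
for k in cv2.findContours(m,cv2.RETR_EXTERNAL,cv2.CHAIN_APPROX_NONE)[0]:
    k=cv2.convexHull(k)
    if cv2.contourArea(k)<300: continue
    P=onplane(c,k.reshape(-1,2),34)[:,:2].astype(np.float32); q,r=cv2.minEnclosingCircle(P); print(cv2.boundingRect(k),np.round(q,1),2*r)
E
python3 g.py
```

```text
time: 50.45
tool_pos: [603.4, -94.5, 18.2]
tcp_rot: [3.142, 0.0, -0.124]
contact_force: [-0.3, 0.4, 0.2]
grip_width: 62.2
finger_force: 0.0
time: 50.95
tool_pos: [603.7, -94.6, 18.4]
tcp_rot: [3.141, -0.0, -0.124]
contact_force: [0.4, -0.1, 0.2]
grip_width: 51.0
finger_force: 30.0
time: 51.58
tool_pos: [582.3, -146.4, 130.4]
tcp_rot: [3.141, -0.004, -0.121]
contact_force: [0.8, -0.1, -0.9]
grip_width: 51.0
finger_force: 30.0
time: 52.2
tool_pos: [526.3, -268.0, 128.2]
tcp_rot: [-3.141, 0.0, -0.126]
contact_force: [0.6, 0.1, -0.2]
grip_width: 50.8
finger_force: 30.0
[ 526.79393189 -266.98346848  128.2184355 ]
(211, 203, 91, 29) [ 484.5 -262.9] 84.8901596069336
(352, 165, 83, 67) [ 497.5 -390.5] 80.46490478515625
(218, 106, 57, 59) [ 573.9 -265.6] 49.9614143371582
(0, 41, 124, 191) [584.1 -93. ] 190.52252197265625
```

```bash
python3 -m crank '[[0.0229,-0.0036,0,0,0,0],[0.0229,-0.0036,0,0,0,0],[0,0,0.04,0,0,0],[0,0,0.04,0,0,0],[0,0,0.018,0,0,0]]' && python3 -m crank '[[0,0,0,0,0,0],[0,0,0,0,0,0]]' && python3 -c "
from h import *
to(573.2,-265.6,2.4,-.1235)"
```

```text
time: 52.88
tool_pos: [572.5, -263.5, 27.9]
tcp_rot: [-3.14, 0.003, -0.122]
contact_force: [-0.1, 0.6, -0.1]
grip_width: 50.8
finger_force: 30.0
time: 53.12
tool_pos: [574.3, -266.2, 32.1]
tcp_rot: [3.14, -0.003, -0.123]
contact_force: [-0.2, 0.3, -0.4]
grip_width: 51.4
finger_force: 30.0
wz 0.000 then d(tool) mm [-1.1 -0.5 29.7] tilt [ 0.0012 -0.0027 -0.    ]
```

```bash
python3 -m crank '[[-0.001,-0.0004,0.006,0,0,0],[0,0,0.006,0,0,0],[0,0,0.006,0,0,0],[0,0,0,0,0,0]]' && python3 -m crank '[[0,0,0.005,0,0,0],[0,0,0.004,0,0,0],[0,0,0,0,0,0]]'  && python3 -m crank '[[0,0,0.002,0,0,0],[0,0,0,0,0,0]]'
```

```text
time: 53.62
tool_pos: [571.6, -265.2, 11.6]
tcp_rot: [-3.141, 0.001, -0.124]
contact_force: [0.0, 0.1, -0.4]
grip_width: 51.0
finger_force: 30.0
time: 54.0
tool_pos: [571.9, -265.3, 2.9]
tcp_rot: [-3.141, 0.001, -0.124]
contact_force: [-0.5, -0.3, -0.3]
grip_width: 50.9
finger_force: 30.0
time: 54.25
tool_pos: [572.3, -265.5, 2.4]
tcp_rot: [3.141, -0.001, -0.124]
contact_force: [-1.8, 1.5, 5.1]
grip_width: 50.6
finger_force: 30.0
```

Seated with light contact. I release, rise, and check both covers, all three housings and the leaf.

```bash
python3 -m crank '[[0,0,0,0,0,0],[0,0,0,0,0,0],[0,0,0,0,0,0]]' 66 && python3 -m crank '[[0,0,-0.02,0,0,0],[0,0,-0.04,0,0,0],[-0.02,0,-0.04,0,0,0],[-0.025,0,-0.03,0,0,0],[-0.02,0,-0.02,0,0,0]]' && python3 -m crank '[[-0.03,0.01,-0.02,0,0,0],[-0.02,0.01,-0.02,0,0,0],[0,0,0,0,0,0],[0,0,0,0,0,0]]' && python3 w.py 44 w13.png; python3 g.py; python3 m.py
```

```text
time: 54.62
tool_pos: [572.1, -265.4, 1.2]
tcp_rot: [3.142, 0.0, -0.124]
contact_force: [-0.3, 0.0, 0.9]
grip_width: 60.4
finger_force: 0.0
time: 55.25
tool_pos: [507.2, -257.5, 152.9]
tcp_rot: [3.141, -0.002, -0.124]
contact_force: [-0.2, -0.4, 0.3]
grip_width: 60.5
finger_force: 0.0
time: 55.75
tool_pos: [455.7, -270.8, 190.7]
tcp_rot: [-3.141, 0.0, -0.124]
contact_force: [-0.3, 0.0, 0.0]
grip_width: 60.6
finger_force: 0.0
(444.7, -237.1, 'dia', 68.8, 'px', 226, 188)
(495.4, -391.4, 'dia', 63.4, 'px', 370, 122)
(509.5, -58.4, 'dia', 177.9, 'px', 50, 145)
(572.9, -265.6, 'dia', 51.9, 'px', 235, 56)
[[255. 226.]] [ 455.7 -270.6  190.4]
[ 455.75018596 -270.49600398  190.25328982]
(201, 160, 50, 52) [ 445.  -236.4] 75.96813201904297
(332, 91, 70, 63) [ 496.1 -391.5] 72.75936126708984
(209, 27, 55, 59) [ 573.9 -265.4] 53.700077056884766
(0, 0, 129, 213) [541.8 -69.2] 254.57943725585938
(357.3, 253.4) r 54.3 A 3731.0 z10 [ 454. -359.   10.] z34 [ 453. -354.   34.] box [ 74. 101.] 90.0
(329.2, 215.7) r 8.6 A 200.0 z10 [ 576. -269.   10.] z34 [ 574. -265.   34.] box [15. 16.] 90.0
(258.5, 217.5) r 42.7 A 3886.5 z10 [568. -36.  10.] z34 [566. -35.  34.] box [66. 72.] 8.0
(306.8, 162.4) r 11.9 A 328.5 z10 [ 755. -196.   10.] z34 [ 750. -193.   34.] box [18. 23.] 45.0
(232.6, 150.1) r 23.8 A 230.0 z10 [794.  53.  10.] z34 [789.  52.  34.] box [48.  6.] 7.0
```

View pics/w13.png

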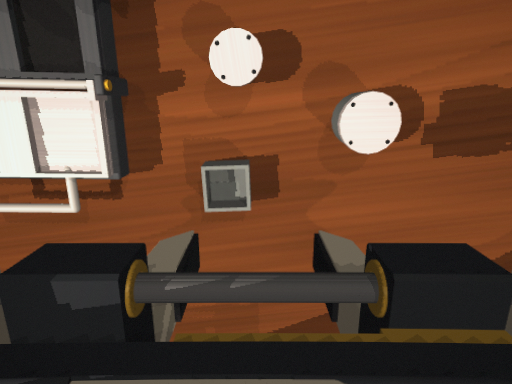

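The large plate at (368,122) and the small plate at (235,56) lie flat on their housings. The leaf is flat open at the left, the square housing is empty because no square cover is present, and the gripper touches nothing.

```bash
python3 -c "
from plant import bot
print(bot.close_job())"
```

```text
the job is handed in; nothing more can be done
None
```

The large and small covers were turned over in the nest and fitted spigot down in their own housings, no square cover was present, the leaf is laid open again, and the job is handed in (the hand-in returned no verdict).

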